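Unstack the labware into its parking trays

TASK

Take the stack of labware on the bench apart from the top down and set each of its five pieces upright in the grey parking tray of its own shape and size, lying flat on the tray's floor inside the rim. Set the pieces down and let go of them; do not drop them or knock them off the stack.

Things in the scene. Friction and masses are not known exactly. Their poses are not given: they have to be found in the camera images.
- tube_block: white tube block with 21 round wells, the bottom of the stack, standing on the bench: 62 mm along its x, 132 mm along its y, 40 mm high. Origin: centre of its underside; z up. The dish and the tip box stand side by side on its top, about 33 mm either side of its middle along its y (either one may be on either side), with about 10 mm between them.
- dish: round steel staining dish with a flat lid, closed, 56 mm diameter (57 at a thin dark band), 40 mm high; stands on the tube block. Origin: centre of its underside; z up.
- tip_box: square grey plastic tip box, closed, 56 x 56 mm (57 at a thin black band), 40 mm high; stands on the tube block, its sides within 0.1 rad of those of the block. Origin: centre of its underside; x and y square to its sides, z up.
- jar: small round white jar with a black screw cap, 34 mm diameter (35 at the cap), 42 mm high; stands at the top of the stack, on the dish or on the tip box. Origin: centre of its underside; z up.
- slide_box: small oblong brown cardboard slide box, 30 mm along its x, 46 mm along its y, 42 mm high; stands at the top of the stack, on whichever of dish and tip box the jar is not on. Origin: centre of its underside; x and y square to its sides, z up.
- tray_block: fixed grey oblong tray for the tube block, the largest: inside 80 mm along its x, 150 mm along its y. Its origin is the centre of its underside on the bench; its inner floor is 3 mm above the bench, its rim 3 mm wide, with its top 6 mm above the bench.
- tray_dish: fixed grey round tray for the dish, the larger of the two round ones: inside diameter 74 mm. Its origin is the centre of its underside on the bench; its inner floor is 3 mm above the bench, its rim 3 mm wide, with its top 6 mm above the bench.
- tray_tips: fixed grey square tray for the tip box: inside 74 x 74 mm, its sides along its x and y. Its origin is the centre of its underside on the bench; its inner floor is 3 mm above the bench, its rim 3 mm wide, with its top 6 mm above the bench.
- tray_jar: fixed grey round tray for the jar, the smaller of the two round ones: inside diameter 52 mm. Its origin is the centre of its underside on the bench; its inner floor is 3 mm above the bench, its rim 3 mm wide, with its top 6 mm above the bench.
- tray_slides: fixed grey small oblong tray for the slide box: inside 48 mm along its x, 64 mm along its y. Its origin is the centre of its underside on the bench; its inner floor is 3 mm above the bench, its rim 3 mm wide, with its top 6 mm above the bench.

How it is judged:
By the outcome, as a careful person would: the job done as asked, in the order asked, and still so for the second after the job is handed in, with the robot touching nothing.
It also fails if it takes over 120 s, if anything falls off the work surface, if the arm or the gripper's body presses on something with over 40 N, if the wrist force passes 120 N, or if a joint passes its speed limit or range.

ROBOT

A 6-joint arm with a two-finger parallel gripper is mounted at the origin on the work surface. World frame = base frame: x ahead of the robot, y to its left, z up, the work surface at z = 0. Lengths are in m, angles in rad, forces in N, time in s.
With the tool pointing down it reaches from about 0.325 to 0.925 m from the base axis. Payload 3.1 kg.
Tool frame: the origin (TCP) lies midway between the tips of the shut fingers; the grasp point (between the pads) lies 19 mm behind it (ctrl.grip_depth is the distance from the TCP to the grasp point, in m); z points along the fingers, y is the direction in which the jaws open and shut (so a half turn about z gives the same grasp; the last joint's range is limited). The gripper opens to 85 mm and grips with 20 to 120 N. Pads are 22 mm wide; open, the fingers measure 114 mm over their backs; the gripper's body (76 mm by 85 mm) begins 54 mm behind the grasp point. The pads swing forward as they close: fully open they stand 13 mm farther back than shut.
Start: joints at [1.164, 0.217, 1.613, -0, 1.311, -0.112], TCP at [0.182, 0.598, 0.231] pointing down, gripper open.
Joint ranges: [-2.75, 2.75], [-0.78, 2.1], [0.31, 2.55], [-1.13, 4.27], [0.13, 2.63], [-2.58, 2.58]. Speed limits (rad/s): [2.79, 2.79, 3.14, 3.14, 3.14, 3.14].

INTERFACE

Orientations are given as a unit quaternion [w, x, y, z].
In Python, from plant import sensors, read_camera, ctrl, spotter gives the robot as it stands. The module is installed in compiled form; this text tells all that it offers.
- The arm moves only by the tool jog_arm, never from a script. Its argument "moves" is a list of rows, each a list of 6 numbers: the shift along the tool's x, y, z scaled (see below), then the turn, a rotation vector about the tool's x, y, z scaled (see below). A call has exactly 8 rows; each row shifts and turns the pose as measured when the row begins, along the tool's axes as they then stand; what a row does not reach is not made up. The controller multiplies each number of a shift by 0.1 m and each number of a turn by 90 degrees. A row lasts 1/8 s, in which the tool goes at most 62.5 mm and 10.7 degrees, less where a joint would pass 70% of its speed; a pose out of reach is approached as far as the arm can. A call with a number of a shift or a turn outside -1 to 1 is refused whole. A call with a gripper value outside its range is refused whole. "jaw" is the closure, from -1 (fully open) to 1 (shut), set as the call begins (left out, the last holds). The fingers move at their own pace and stop on an object; "force" is the grip in N (left out, the last holds). Time passes only in rows, so rows that do not move let the fingers close, or fill a call up. It gives the time, the measured TCP pose, the force and the opening at its end, in the units of the state.
- sensors.observe(): the state, without advancing time (a new reading comes with each control period).
- read_camera(name): name is "side" or "top" or "wrist"; returns a dict with "color" (400x640x3 uint8, red, green, blue), "camera_matrix" (3x3 intrinsics, pixels), "extrinsics" (4x4, takes a point from camera to world coordinates). Camera axes: x right, y down, z forward; pixel columns grow to the right and rows downward; lengths in m; the calibration is good to about 2 mm. A picture is of the moment at which its call begins. There is no depth.
- ctrl.sign_off(): hands the job in, once; it reports no verdict.
Trained networks look in a picture, given as the dict that the camera call returned (one of the last four; its "shot" number tells which), for a name from the list of things; names that differ only in an ending like _2 or _b are one class to them, and where a whole thing is asked for, a point or a joint stands for the part that bears it (a point fixed in the world has none). Each returns a list of dicts, best first, with "conf" (0 to 1); they miss things now and then, are a little off and sometimes report something else, mostly with a low value. They report only what shows in the picture. A call takes as long as a camera call.
- spotter.cut_out(picture, thing): "pixels" (400x640 bool, what is visible of it) and "uv" ([column, row] in pixels, amid what is visible of it).
The state is a dict: "clock": time; "qpos": joint angles; "qd": joint speeds; "joint_torque": joint torques, N m; "ee_pos": TCP position; "tcp_rot": TCP orientation; "wrist_force": force on the tool from outside, world axes, zero at the start; "moment": the same for the moment, N m; "gripper_width": finger opening in m.
Only numpy, scipy, OpenCV 4.12 (cv2) and the standard library are available. Lean on these libraries where they do the work, as an engineer would, in place of code of your own. Each camera call takes 0.05 s, during which the arm holds its last target. There are 200 camera calls.

## Working session

There is one attempt and no reset: what is moved stays moved. The work goes in short steps, Python scripts to look and compute and a tool call to move; the robot and the scene stay as the last step left them, time stands still between calls to the robot, and variables do not carry over. Pictures are saved under pics/ and viewed, about 12 in all and at most 16, crops included, and the job is handed in when it is done.

Besides the shell and the picture viewer there is one more tool, called after ">>>" by a JSON object that holds its "name" and its "arguments", one argument or row to a line. jog_arm: Moves the arm, as the interface text tells. Its arguments: {"type":"object","properties":{"moves":{"type":"array","items":{"type":"array","items":{"type":"number"}}},"jaw":{"type":"number"},"force":{"type":"number"}},"required":["moves"]}

```bash
mkdir -p pics; ls
python3 - <<'E'
from plant import sensors, read_camera, ctrl, spotter
import cv2,numpy as np
print(sensors.observe())
ims=[]
for n in ["side","top"]:
    p=read_camera(n); print(n,p['camera_matrix'].tolist(),np.round(p['extrinsics'],4).tolist())
    cv2.imwrite(f'pics/{n}0.png',p['color'][:,:,::-1])
    for t in "tube_block dish tip_box jar slide_box tray_block tray_dish tray_tips tray_jar tray_slides".split():
        r=spotter.cut_out(p,t)
        print(n,t,[(round(x['conf'],2),np.round(x['uv']).tolist(),int(x['pixels'].sum())) for x in r[:3]])
E
```

```text
pics
{'clock': 0.0, 'qpos': array([ 1.16381312e+00,  2.17738042e-01,  1.61490861e+00, -4.62561317e-05,
        1.31127838e+00, -1.12210548e-01]), 'qd': array([ 1.87083440e-05, -7.31223504e-04,  1.12578258e-03,  1.59413826e-03,
        6.67653112e-04,  7.73953220e-04]), 'joint_torque': array([ 8.04960546e-04, -3.96836579e+01, -3.03856087e+01, -8.89171633e-05,
        9.64220962e-03, -2.54033483e-05]), 'ee_pos': array([0.18125695, 0.59730617, 0.22999158]), 'tcp_rot': array([-2.77751761e-04,  1.46847305e-01,  9.89158485e-01, -1.13284840e-03]), 'wrist_force': array([0.00931755, 0.55539822, 0.63485623]), 'moment': array([-0.00728141,  0.0395745 ,  0.07236077]), 'gripper_width': 0.08534625031560157}
side [[366.79275283979246, 0.0, 326.66274236855884], [0.0, 366.79275283979246, 201.4703219662714], [0.0, 0.0, 1.0]] [[0.9099, -0.2532, 0.3286, 0.2985], [-0.4142, -0.5974, 0.6867, -0.4937], [0.0224, -0.7609, -0.6484, 0.5552], [0.0, 0.0, 0.0, 1.0]]
side tube_block [(0.83, [294.0, 278.0], 647)]
side dish [(0.61, [283.0, 223.0], 166)]
side tip_box [(0.9, [293.0, 254.0], 810)]
side jar [(0.7, [280.0
[... 352 characters left out ...]
[360.0, 391.0], 685)]
top [[500.1330905705644, 0.0, 324.2698649512002], [0.0, 500.1330905705644, 201.48914270067453], [0.0, 0.0, 1.0]] [[0.0095, -0.9925, 0.1219, 0.4059], [-0.9999, -0.0105, -0.0082, 0.0104], [0.0094, -0.1218, -0.9925, 1.0934], [0.0, 0.0, 0.0, 1.0]]
top tube_block [(0.96, [339.0, 247.0], 445)]
top dish [(0.92, [332.0, 242.0], 330), (0.64, [328.0, 234.0], 262)]
top tip_box [(0.58, [355.0, 253.0], 368)]
top jar [(0.66, [329.0, 235.0], 212), (0.4, [363.0, 242.0], 417)]
top slide_box [(0.65, [364.0, 242.0], 370)]
top tray_block [(0.97, [345.0, 156.0], 2684)]
top tray_dish []
top tray_tips [(0.83, [192.0, 167.0], 1314)]
top tray_jar []
top tray_slides [(0.59, [482.0, 244.0], 844)]
```

Run:
```python
import cv2
for n,c in (('side0',None),('top0',None)):
    i=cv2.imread(f'pics/{n}.png'); cv2.imwrite(f'pics/{n}b.png',cv2.resize(i,(800,500),interpolation=cv2.INTER_CUBIC))
```

```text
(no output)
```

View pics/side0.png

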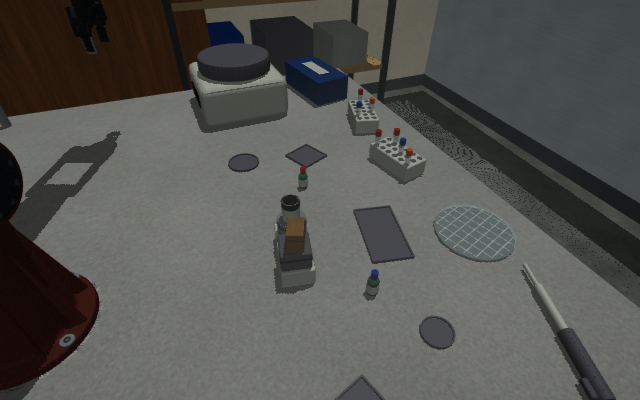

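View pics/top0b.png

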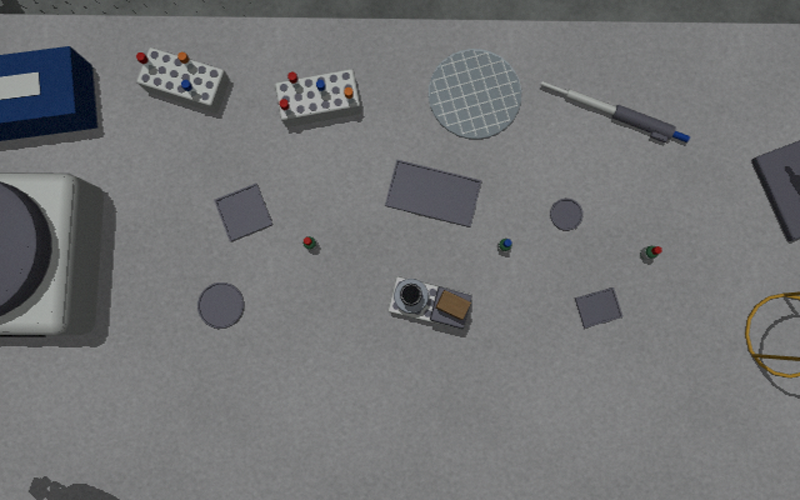

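The top view shows the jar on the dish (left, ~(328,236) in native pixels) and the slide box on the tip box (~(362,243)). All five trays are visible around the stack, with small bottles as clutter.

```bash
cat > h.py <<'E'
from plant import sensors, read_camera, ctrl, spotter
import cv2,numpy as np
from scipy.spatial.transform import Rotation as R
def ray(p,uv,z):
    "pixels -> world points on the plane z"
    uv=np.atleast_2d(np.float64(uv)); K=p['camera_matrix'];E=p['extrinsics']
    d=np.c_[(uv-K[:2,2])/[K[0,0],K[1,1]],np.ones(len(uv))]@E[:3,:3].T
    s=(z-E[2,3])/d[:,2:]
    return (E[:3,3]+s*d)
def proj(p,X):
    E=p['extrinsics'];c=(np.atleast_2d(X)-E[:3,3])@E[:3,:3]
    c=c@p['camera_matrix'].T
    return c[:,:2]/c[:,2:]
def rect(p,cnt,z):
    w=ray(p,cnt.reshape(-1,2),z)[:,:2].astype(np.float32)*1000
    (c,s,a)=cv2.minAreaRect(w)
    if s[0]>s[1]: a+=90; s=s[::-1]     # a: direction of short side
    a=(a+90)%180-90
    return np.round(c,1),np.round(s,1),round(a,1)   # mm, deg
E
python3 - <<'E'
from h import *
p=read_camera('top'); im=p['color']
big=im[:,:,::-1].copy()
g=cv2.GaussianBlur(cv2.cvtColor(im,cv2.COLOR_RGB2GRAY),(3,3),0)
bg=np.median(g[100:300,100:550]);print('bg',bg)
m=(g<bg*0.83).astype(np.uint8)
cs,_=cv2.findContours(m,cv2.RETR_EXTERNAL,cv2.CHAIN_APPROX_NONE)
for c in cs:
    A=cv2.contourArea(c)
    x,y,w,h=cv2.boundingRect(c)
    if A>300 and 100<x and x+w<560 and y>100: 
        print(round(A),(x+w//2,y+h//2),rect(p,c,0.004)); cv2.drawContours(big,[c],-1,(0,0,255),1)
hsv=cv2.cvtColor(im,cv2.COLOR_RGB2HSV)
b=((hsv[:,:,0]<25)&(hsv[:,:,1]>90)).astype(np.uint8); b[:, :340]=0;b[:,390:]=0;b[:220]=0;b[270:]=0
cs,_=cv2.findContours(b,cv2.RETR_EXTERNAL,cv2.CHAIN_APPROX_NONE)
c=max(cs,key=cv2.contourArea);print('slide',cv2.contourArea(c),rect(p,c,.122))
print('jar cap',ray(p,[328,236],.122)); print('slide c',ray(p,[362.5,243],.122))
cv2.imwrite('pics/c1.png',cv2.resize(big[100:280,140:540],(800,360),interpolation=cv2.INTER_NEAREST))
E
```

```text
bg 125.0
812 (478, 246) (array([ 445.7, -334.7]), array([56.4, 73.9]), 16.2)
1708 (345, 248) (array([444.5, -48.9]), array([ 77.5, 139. ]), -16.8)
1077 (177, 245) (array([442.8, 320.7]), array([80. , 80.1]), -87.7)
520 (453, 171) (array([ 610.8, -282.1]), array([55.6, 58.8]), 88.9)
1316 (195, 170) (array([607.4, 287.9]), array([82.4, 83.7]), -67.2)
2680 (347, 155) (array([645.1, -46.7]), array([ 89.6, 157.8]), -13.7)
slide 344.0 (array([443.5, -71.3]), array([30.4, 45.9]), -26.1)
jar cap [[ 0.45779505 -0.00543489  0.122     ]]
slide c [[ 0.44490527 -0.07243589  0.122     ]]
```

View pics/c1.png

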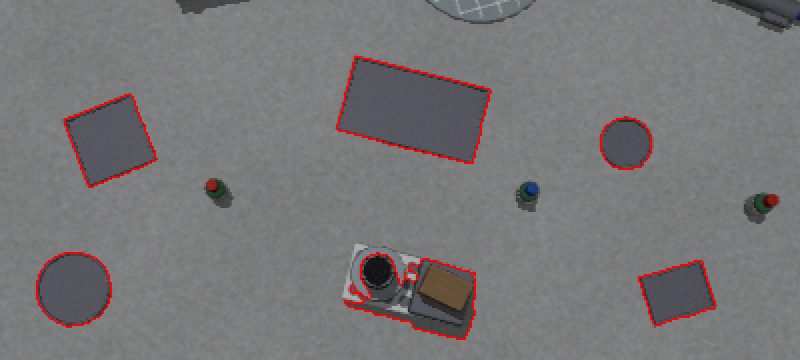

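```bash
cat > plan.py <<'E'
# usage: plan.py [from=x,y,z,psi] x,y,z,psi,n ...   (m, deg; psi = heading of tool y, tool kept pointing down)
import sys; from h import *
def down(psi):
    a=np.radians(psi); y=np.array([np.cos(a),np.sin(a),0]); z=np.array([0,0,-1.]); return R.from_matrix(np.c_[np.cross(y,z),y,z])
def state():
    s=sensors.observe(); q=s['tcp_rot']; r=R.from_quat(q[[1,2,3,0]]); y=r.as_matrix()[:,1]
    return s,r,np.degrees(np.arctan2(y[1],y[0]))
s,r,psi=state(); p=s['ee_pos'].copy()
print('t',round(s['clock'],2),'pos',np.round(p,4),'psi',round(psi,1),'w',round(s['gripper_width'],4),'F',np.round(s['wrist_force'],1),'tilt',np.round(r.as_matrix()[:2,2],4),'q',np.round(s['qpos'],2))
if len(sys.argv)>1:
    args=sys.argv[1:]
    if args[0].startswith('from='):
        v=[float(t) for t in args.pop(0)[5:].split(',')]; p=np.array(v[:3]); psi=v[3]; r=down(psi)
    rows=[]
    for a in args:
        v=[float(t) for t in a.split(',')]; n=int(v[4]); t=np.array(v[:3])
        d=(v[3]-psi+90)%180-90; e=psi+d       # half turn is the same grasp
        if len(v)>5: e=v[3]; d=e-psi
        for i in range(n):
            g=p+(t-p)/(n-i); gr=down(psi+d*(i+1)/n)
            sh=np.round(r.as_matrix().T@(g-p)/.1,2); tu=np.round((r.inv()*gr).as_rotvec()/(np.pi/2),3)
            rows.append([*sh,*tu]); p=p+r.apply(sh*.1); r=r*R.from_rotvec(tu*np.pi/2)
        psi=e
    rows=[[float(x)+0. for x in q] for q in rows]
    while len(rows)%8: rows.append([0]*6)
    for i in range(0,len(rows),8): print(str(rows[i:i+8]).replace('0.0,','0,').replace('0.0]','0]').replace(' ',''))
E
python3 plan.py 0.44,-0.02,0.27,-15,15
```

```text
t 1.15 pos [0.1816 0.598  0.2313] psi 73.1 w 0.0856 F [-0.1  0.1  0.5] tilt [-0.     -0.0001] q [ 1.16  0.22  1.61 -0.    1.31 -0.11]
[[-0.28,-0.34,-0.03,0,0,0.065],[-0.32,-0.31,-0.03,0,0,0.066],[-0.35,-0.28,-0.03,0,0,0.065],[-0.38,-0.24,-0.02,0,0,0.065],[-0.4,-0.2,-0.03,0,0,0.065],[-0.42,-0.16,-0.02,0,0,0.066],[-0.43,-0.12,-0.03,0,0,0.065],[-0.44,-0.07,-0.02,0,0,0.065]]
[[-0.45,-0.03,-0.03,0,0,0.065],[-0.45,0.02,-0.02,0,0,0.066],[-0.44,0.06,-0.03,0,0,0.065],[-0.43,0.11,-0.02,0,0,0.065],[-0.42,0.15,-0.03,0,0,0.065],[-0.4,0.19,-0.02,0,0,0.066],[-0.38,0.24,-0.03,0,0,0.065],[0,0,0,0,0,0]]
```

>>> {"name": "jog_arm", "arguments": {
  "moves": [
    [-0.28,-0.34,-0.03,0,0,0.065],
    [-0.32,-0.31,-0.03,0,0,0.066],
    [-0.35,-0.28,-0.03,0,0,0.065],
    [-0.38,-0.24,-0.02,0,0,0.065],
    [-0.4,-0.2,-0.03,0,0,0.065],
    [-0.42,-0.16,-0.02,0,0,0.066],
    [-0.43,-0.12,-0.03,0,0,0.065],
    [-0.44,-0.07,-0.02,0,0,0.065]
  ],
  "jaw": -1,
  "force": 40
}}

```text
clock: 2.15
ee_pos: [0.3201, 0.2607, 0.2536]
tcp_rot: [0.001, 0.538, 0.843, 0.002]
wrist_force: [0.7, -0.6, 0.0]
gripper_width: 0.0851
```

>>> {"name": "jog_arm", "arguments": {
  "moves": [
    [-0.45,-0.03,-0.03,0,0,0.065],
    [-0.45,0.02,-0.02,0,0,0.066],
    [-0.44,0.06,-0.03,0,0,0.065],
    [-0.43,0.11,-0.02,0,0,0.065],
    [-0.42,0.15,-0.03,0,0,0.065],
    [-0.4,0.19,-0.02,0,0,0.066],
    [-0.38,0.24,-0.03,0,0,0.065],
    [0,0,0,0,0,0]
  ]
}}

```text
clock: 3.15
ee_pos: [0.4347, -0.0442, 0.2752]
tcp_rot: [0.003, 0.808, 0.589, 0.007]
wrist_force: [-0.7, 0.3, -1.0]
gripper_width: 0.0853
```

```bash
python3 plan.py
python3 - <<'E'
from h import *
p=read_camera('wrist'); print(p['camera_matrix'].tolist(),np.round(p['extrinsics'],4).tolist())
cv2.imwrite('pics/w1.png',p['color'][:,:,::-1])
E
```

```text
t 3.15 pos [ 0.4347 -0.0442  0.2752] psi -17.8 w 0.0853 F [-0.7  0.3 -1. ] tilt [0.0147 0.003 ] q [-0.27 -0.25  1.99  0.01  1.39  0.04]
[[333.65258836549856, 0.0, 321.5530574007718], [0.0, 333.65258836549856, 202.34473865251664], [0.0, 0.0, 1.0]] [[0.9519, -0.2938, -0.0866, 0.4587], [-0.3061, -0.9011, -0.3071, 0.0352], [0.0122, 0.3188, -0.9477, 0.4183], [0.0, 0.0, 0.0, 1.0]]
```

View pics/w1.png

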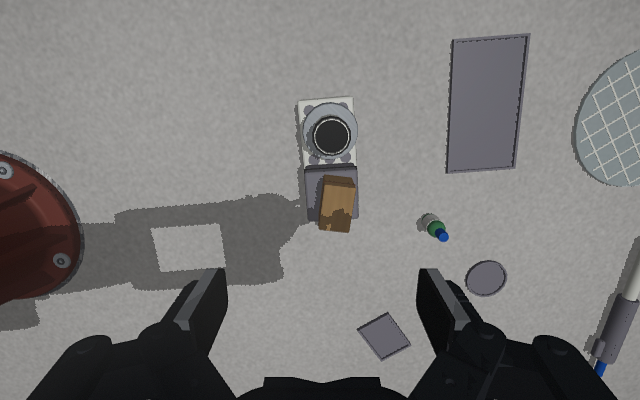

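The wrist view shows the jar cap at ~(331,136) on the dish, and the slide box at ~(338,193) on the tip box. The block's far corners are at ~(298,101) and (352,97).

```bash
python3 - <<'E'
from h import *
p=read_camera('wrist'); im=p['color']; g=cv2.cvtColor(im,cv2.COLOR_RGB2GRAY)
m=(g<60).astype(np.uint8); m[:110]=0;m[160:]=0;m[:,:305]=0;m[:,355:]=0
c=max(cv2.findContours(m,0,1)[0],key=cv2.contourArea); e=cv2.fitEllipse(c); print('cap',e,ray(p,e[0],.122))
a=ray(p,[[298,101],[352,97],[303,167],[357,165]],.04)
d=lambda v:np.degrees(np.arctan2(v[1],v[0])).round(1)
print('block corners',np.round(a,4),d(a[1]-a[0]),d(a[0]-a[2]),d(a[1]-a[3]))
ym=(a[0]+a[1])/2; yd=(a[0]-a[2])/np.linalg.norm(a[0]-a[2]); print('block centre',ym-yd*.066)
t=spotter.cut_out(p,'slide_box')
print('slide',[(x['conf'],x['uv']) for x in t])
cv2.imwrite('pics/w2.png',cv2.resize(im[85:245,270:400,::-1],(650,800),interpolation=cv2.INTER_CUBIC)[:,:][:800])
i=cv2.imread('pics/w2.png'); cv2.imwrite('pics/w2.png',cv2.resize(i,(487,600)))
E
python3 plan.py
```

```text
cap ((332.6793518066406, 137.4505157470703), (31.069677352905273, 31.160184860229492), 101.82213592529297) [[ 0.45849636 -0.00490876  0.122     ]]
block corners [[ 0.4343  0.0325  0.04  ]
 [ 0.4913  0.0187  0.04  ]
 [ 0.4161 -0.0382  0.04  ]
 [ 0.4761 -0.055   0.04  ]] -13.7 75.5 78.4
block centre [ 0.44632019 -0.03831704  0.04      ]
slide [(0.69, [337.6, 205.8])]
t 3.3 pos [ 0.4335 -0.0412  0.2744] psi -17.5 w 0.0855 F [-0.4  0.7 -0.7] tilt [0.0132 0.0046] q [-0.26 -0.25  1.99  0.01  1.39  0.04]
```

View pics/w2.png

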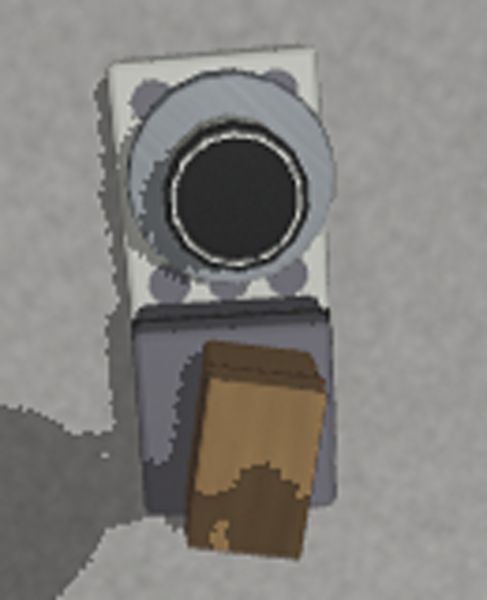

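```bash
python3 - <<'E'
from h import *
p=read_camera('wrist')
for n,c,z in (('slide',[(326.1,185.8),(356.8,189),(350.1,233.8),(320.2,230.9)],.122),('tip',[(306,173),(358.1,170.3),(359.4,219.7),(309.2,222.3)],.08)):
    print(n,rect(p,np.float32(c),z))
print('dish',ray(p,[332,131],.08))
E
python3 plan.py 0.458,-0.005,0.18,-14,2 0.458,-0.005,0.086,-14,4
```

```text
slide (array([442.7, -69.7]), array([29.1, 45.3]), -23.8)
tip (array([440.1, -68.9]), array([54.7, 55.1]), -14.6)
dish [[ 0.45892567 -0.00257336  0.08      ]]
t 3.35 pos [ 0.4334 -0.0409  0.2744] psi -17.5 w 0.0854 F [-0.2 -0.4  0.2] tilt [0.0132 0.0045] q [-0.26 -0.25  1.99  0.01  1.39  0.04]
[[0.2,0.06,0.47,0.007,-0.005,-0.019],[0.21,0.07,0.48,0,0,-0.02],[0,0,0.23,0,0,0],[0,0,0.24,0,0,0],[0,0,0.23,0,0,0],[0,0,0.24,0,0,0],[0,0,0,0,0,0],[0,0,0,0,0,0]]
```

>>> {"name": "jog_arm", "arguments": {
  "moves": [
    [0.2,0.06,0.47,0.007,-0.005,-0.019],
    [0.21,0.07,0.47,0,0,-0.02],
    [0,0,0.2,0,0,0],
    [0,0,0.2,0,0,0],
    [0,0,0.2,0,0,0],
    [0,0,0.1,0,0,0],
    [0,0,0,0,0,0],
    [0,0,0,0,0,0]
  ]
}}

```text
clock: 4.35
ee_pos: [0.4585, 0.005, 0.1085]
tcp_rot: [0.002, 0.782, 0.624, 0.002]
wrist_force: [-0.5, 0.2, -0.0]
gripper_width: 0.0855
```

```bash
python3 plan.py 0.458,-0.005,0.088,-14,2
```

```text
t 4.35 pos [0.4585 0.005  0.1085] psi -12.8 w 0.0855 F [-0.5  0.2 -0. ] tilt [0.0056 0.    ] q [-0.14  0.    2.1   0.    1.03  0.08]
[[-0.05,0.01,0.1,0.003,-0.001,0.007],[-0.05,0.01,0.11,0,0,0.006],[0,0,0,0,0,0],[0,0,0,0,0,0],[0,0,0,0,0,0],[0,0,0,0,0,0],[0,0,0,0,0,0],[0,0,0,0,0,0]]
```

>>> {"name": "jog_arm", "arguments": {
  "moves": [
    [-0.05,0.01,0.1,0.003,-0.001,0.007],
    [-0.05,0.01,0.1,0,0,0.006],
    [0,0,0,0,0,0],
    [0,0,0,0,0,0],
    [0,0,0,0,0,0],
    [0,0,0,0,0,0],
    [0,0,0,0,0,0],
    [0,0,0,0,0,0]
  ]
}}

```text
clock: 5.35
ee_pos: [0.4601, -0.0065, 0.0893]
tcp_rot: [0.002, 0.789, 0.615, 0.001]
wrist_force: [-0.6, -0.8, -0.7]
gripper_width: 0.0853
```

>>> {"name": "jog_arm", "arguments": {
  "moves": [
    [0,0,0,0,0,0],
    [0,0,0,0,0,0],
    [0,0,0,0,0,0],
    [0,0,0,0,0,0],
    [0,0,0,0,0,0],
    [0,0,0,0,0,0],
    [0,0,0,0,0,0],
    [0,0,0,0,0,0]
  ],
  "jaw": 1,
  "force": 30
}}

```text
clock: 6.35
ee_pos: [0.4603, -0.0064, 0.0896]
tcp_rot: [0.002, 0.789, 0.615, 0.002]
wrist_force: [0.6, -1.0, -0.2]
gripper_width: 0.0331
```

```bash
python3 plan.py 0.462,-0.005,0.20,-14,4 0.62,-0.282,0.20,-30,10 0.611,-0.282,0.05,-30,5
```

```text
t 6.35 pos [ 0.4603 -0.0064  0.0896] psi -14.1 w 0.0331 F [ 0.6 -1.  -0.2] tilt [ 0.005  -0.0011] q [-0.17  0.04  2.1  -0.    0.99  0.08]
[[0,0,-0.28,0.003,0,0],[0.01,0.01,-0.27,0,0,-0.001],[0,0,-0.28,0,0,0],[0.01,0.01,-0.27,0,0,0],[-0.23,0.22,0,0,0,0.018],[-0.22,0.23,0,0,0,0.017],[-0.22,0.23,0,0,0,0.018],[-0.21,0.24,0,0,0,0.018]]
[[-0.21,0.24,0,0,0,0.018],[-0.2,0.25,0,0,0,0.017],[-0.19,0.26,0,0,0,0.018],[-0.18,0.26,0,0,0,0.018],[-0.18,0.26,0,0,0,0.018],[-0.17,0.27,0,0,0,0.018],[-0.01,-0.02,0.3,0,0,0],[-0.01,-0.01,0.3,0,0,0]]
[[-0.01,-0.02,0.3,0,0,0],[-0.01,-0.01,0.3,0,0,0],[0,-0.02,0.3,0,0,0],[0,0,0,0,0,0],[0,0,0,0,0,0],[0,0,0,0,0,0],[0,0,0,0,0,0],[0,0,0,0,0,0]]
```

>>> {"name": "jog_arm", "arguments": {
  "moves": [
    [0,0,-0.2,0.003,0,0],
    [0,0,-0.3,0,0,0],
    [0,0,-0.3,0,0,0],
    [0,0,-0.2,0,0,0],
    [-0.2,0.2,0,0,0,0.018],
    [-0.22,0.23,0,0,0,0.017],
    [-0.22,0.23,0,0,0,0.018],
    [-0.21,0.24,0,0,0,0.018]
  ]
}}

```text
clock: 7.35
ee_pos: [0.5205, -0.114, 0.1897]
tcp_rot: [-0.002, 0.822, 0.57, -0.002]
wrist_force: [-1.2, 0.6, -0.3]
gripper_width: 0.0334
```

>>> {"name": "jog_arm", "arguments": {
  "moves": [
    [-0.21,0.24,0,0,0,0.018],
    [-0.2,0.25,0,0,0,0.017],
    [-0.19,0.26,0,0,0,0.018],
    [-0.18,0.26,0,0,0,0.018],
    [-0.12,0.16,0,0,0,0.018],
    [0,0,0.1,0,0,0],
    [0,0,0.2,0,0,0],
    [0,0,0.2,0,0,0]
  ]
}}

```text
clock: 8.35
ee_pos: [0.5921, -0.2474, 0.1329]
tcp_rot: [-0.004, 0.861, 0.509, -0.003]
wrist_force: [-0.7, -0.1, -0.1]
gripper_width: 0.0334
```

```bash
python3 plan.py 0.611,-0.282,0.05,-30,5
```

```text
t 8.35 pos [ 0.5921 -0.2474  0.1329] psi -28.8 w 0.0334 F [-0.7 -0.1 -0.1] tilt [-0.009   0.0042] q [-0.5   0.35  1.64 -0.    1.16 -0.  ]
[[-0.04,0.07,0.17,-0.006,0,0.003],[-0.04,0.07,0.16,0,0,0.002],[-0.04,0.07,0.17,0,0,0.003],[-0.04,0.06,0.16,0,0,0.002],[-0.05,0.07,0.17,0,0,0.003],[0,0,0,0,0,0],[0,0,0,0,0,0],[0,0,0,0,0,0]]
```

>>> {"name": "jog_arm", "arguments": {
  "moves": [
    [-0.04,0.07,0.15,-0.006,0,0.003],
    [-0.04,0.07,0.15,0,0,0.002],
    [-0.04,0.07,0.15,0,0,0.003],
    [-0.04,0.06,0.15,0,0,0.002],
    [-0.04,0.06,0.15,0,0,0.003],
    [0,0,0,0,0,0],
    [0,0,0,0,0,0],
    [0,0,0,0,0,0]
  ]
}}

```text
clock: 9.35
ee_pos: [0.61, -0.2811, 0.0488]
tcp_rot: [-0.002, 0.866, 0.5, -0.002]
wrist_force: [-0.6, 1.0, -0.6]
gripper_width: 0.033
```

```bash
python3 plan.py 0.611,-0.282,0.0135,-30,6
```

```text
t 9.35 pos [ 0.61   -0.2811  0.0488] psi -30.0 w 0.033 F [-0.6  1.  -0.6] tilt [-0.0052  0.0024] q [-0.54  0.51  1.6  -0.    1.04 -0.01]
[[0,0,0.06,-0.004,0,0],[0,0,0.06,0,0,0],[0,0,0.06,0,0,0],[0,0,0.06,0,0,0],[0,0.01,0.06,0,0,0],[0,0,0.05,0,0,0],[0,0,0,0,0,0],[0,0,0,0,0,0]]
```

>>> {"name": "jog_arm", "arguments": {
  "moves": [
    [0,0,0.06,-0.003,0,0],
    [0,0,0.06,0,0,0],
    [0,0,0.06,0,0,0],
    [0,0,0.06,0,0,0],
    [0,0,0.06,0,0,0],
    [0,0,0.05,0,0,0],
    [0,0,0,0,0,0],
    [0,0,0,0,0,0]
  ]
}}

```text
clock: 10.35
ee_pos: [0.6107, -0.281, 0.0127]
tcp_rot: [0.001, 0.866, 0.5, 0.0]
wrist_force: [0.2, -0.1, -1.4]
gripper_width: 0.0334
```

```bash
python3 plan.py 0.611,-0.282,0.012,-30,1
```

```text
t 10.35 pos [ 0.6107 -0.281   0.0127] psi -30.0 w 0.0334 F [ 0.2 -0.1 -1.4] tilt [ 0.001  -0.0012] q [-0.54  0.56  1.61 -0.    0.98 -0.01]
[[-0.01,0.01,0.01,0.001,0,0],[0,0,0,0,0,0],[0,0,0,0,0,0],[0,0,0,0,0,0],[0,0,0,0,0,0],[0,0,0,0,0,0],[0,0,0,0,0,0],[0,0,0,0,0,0]]
```

>>> {"name": "jog_arm", "arguments": {
  "moves": [
    [0,0,0.01,0,0,0],
    [0,0,0,0,0,0],
    [0,0,0,0,0,0],
    [0,0,0,0,0,0],
    [0,0,0,0,0,0],
    [0,0,0,0,0,0],
    [0,0,0,0,0,0],
    [0,0,0,0,0,0]
  ]
}}

```text
clock: 11.35
ee_pos: [0.611, -0.2812, 0.0126]
tcp_rot: [0.001, 0.866, 0.5, 0.0]
wrist_force: [0.5, 0.2, -0.2]
gripper_width: 0.0329
```

>>> {"name": "jog_arm", "arguments": {
  "moves": [
    [0,0,0.02,0,0,0],
    [0,0,0,0,0,0],
    [0,0,0,0,0,0],
    [0,0,0,0,0,0],
    [0,0,0,0,0,0],
    [0,0,0,0,0,0],
    [0,0,0,0,0,0],
    [0,0,0,0,0,0]
  ]
}}

```text
clock: 12.35
ee_pos: [0.6113, -0.2814, 0.0126]
tcp_rot: [0.001, 0.866, 0.5, 0.0]
wrist_force: [0.0, 0.6, 1.5]
gripper_width: 0.0332
```

>>> {"name": "jog_arm", "arguments": {
  "moves": [
    [0,0,0,0,0,0],
    [0,0,0,0,0,0],
    [0,0,0,0,0,0],
    [0,0,0,0,0,0],
    [0,0,0,0,0,0],
    [0,0,0,0,0,0],
    [0,0,-0.2,0,0,0],
    [0,0,-0.3,0,0,0]
  ],
  "jaw": -1
}}

```text
clock: 13.35
ee_pos: [0.6089, -0.28, 0.0612]
tcp_rot: [-0.002, 0.866, 0.5, -0.002]
wrist_force: [-0.3, 0.4, 0.7]
gripper_width: 0.0853
```

```bash
python3 plan.py 0.62,-0.281,0.19,-30,4 0.443,-0.0705,0.19,-25,8 0.443,-0.0705,0.12,-25,3
python3 - <<'E'
from h import *
p=read_camera('side'); cv2.imwrite('pics/s1.png',cv2.resize(p['color'][150:400,220:540,::-1],(768,600)))
E
```

```text
t 13.35 pos [ 0.6089 -0.28    0.0612] psi -30.0 w 0.0853 F [-0.3  0.4  0.7] tilt [-0.0048  0.0021] q [-0.54  0.49  1.6  -0.    1.06 -0.01]
[[0.01,0.02,-0.32,-0.003,0,0],[0.01,0.03,-0.32,0,0,0],[0.01,0.02,-0.32,0,0,0],[0.02,0.03,-0.33,0,0,0],[0.12,-0.32,0,0,0,-0.006],[0.12,-0.32,0,0,0,-0.007],[0.12,-0.32,0,0,0,-0.007],[0.13,-0.32,0,0,0,-0.007]]
[[0.13,-0.32,0,0,0,-0.007],[0.13,-0.32,0,0,0,-0.007],[0.14,-0.31,0,0,0,-0.007],[0.14,-0.32,0,0,0,-0.007],[0,0,0.23,0,0,0],[0,0,0.24,0,0,0],[0,0,0.23,0,0,0],[0,0,0,0,0,0]]
```

View pics/s1.png

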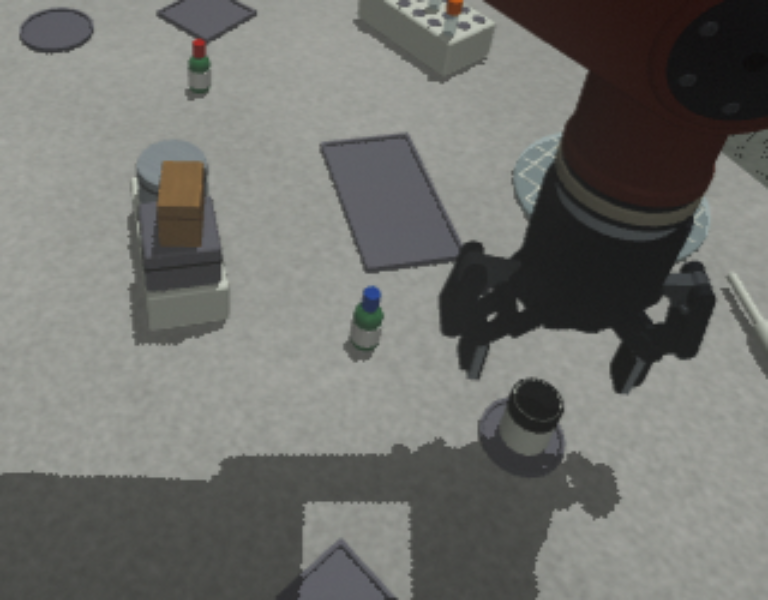

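The side view shows the jar upright in its round tray (~(530,430)) with the stack intact. Next is the slide box.

>>> {"name": "jog_arm", "arguments": {
  "moves": [
    [0,0,-0.32,-0.003,0,0],
    [0,0,-0.32,0,0,0],
    [0,0,-0.32,0,0,0],
    [0.02,-0.1,-0.3,0,0,0],
    [0.12,-0.32,0,0,0,-0.006],
    [0.12,-0.32,0,0,0,-0.007],
    [0.12,-0.32,0,0,0,-0.007],
    [0.13,-0.32,0,0,0,-0.007]
  ]
}}

```text
clock: 14.4
ee_pos: [0.5189, -0.171, 0.2067]
tcp_rot: [0.014, 0.855, 0.518, 0.008]
wrist_force: [0.4, 0.0, 0.2]
gripper_width: 0.0852
```

>>> {"name": "jog_arm", "arguments": {
  "moves": [
    [0.13,-0.32,0,0,0,-0.007],
    [0.13,-0.32,0,0,0,-0.007],
    [0.14,-0.31,0,0,0,-0.007],
    [0.05,-0.1,0,0,0,-0.007],
    [0,0,0.1,0,0,0],
    [0,0,0.1,0,0,0],
    [0,0,0,0,0,0],
    [0,0,0,0,0,0]
  ]
}}

```text
clock: 15.4
ee_pos: [0.4466, -0.0827, 0.1865]
tcp_rot: [0.019, 0.843, 0.537, 0.011]
wrist_force: [-0.6, -0.2, 0.2]
gripper_width: 0.0853
```

```bash
python3 plan.py 0.443,-0.0705,0.125,-25,4 0.443,-0.0705,0.089,-25,3
```

```text
t 15.4 pos [ 0.4466 -0.0827  0.1865] psi -25.0 w 0.0853 F [-0.6 -0.2  0.2] tilt [ 0.0382 -0.0205] q [-0.33 -0.14  2.07 -0.01  1.17  0.11]
[[0.02,-0.03,0.15,0.028,0.002,0],[0.03,-0.02,0.15,0,0,0],[0.02,-0.02,0.16,0,0,0],[0.03,-0.02,0.15,0,0,0],[0,0,0.12,0,0,0],[0,0,0.12,0,0,0],[0,0,0.12,0,0,0],[0,0,0,0,0,0]]
```

>>> {"name": "jog_arm", "arguments": {
  "moves": [
    [0.02,-0.03,0.1,0.028,0.002,0],
    [0.03,-0.02,0.15,0,0,0],
    [0.02,-0.02,0.15,0,0,0],
    [0.02,-0.02,0.1,0,0,0],
    [0,0,0.1,0,0,0],
    [0,0,0.1,0,0,0],
    [0,0,0,0,0,0],
    [0,0,0,0,0,0]
  ]
}}

```text
clock: 16.4
ee_pos: [0.4429, -0.0711, 0.1122]
tcp_rot: [-0.0, 0.844, 0.537, 0.0]
wrist_force: [0.2, -0.0, -0.2]
gripper_width: 0.0852
```

```bash
python3 plan.py 0.443,-0.0705,0.089,-25,4
```

```text
t 16.4 pos [ 0.4429 -0.0711  0.1122] psi -25.0 w 0.0852 F [ 0.2 -0.  -0.2] tilt [-0.0002  0.0005] q [-0.32 -0.02  2.11  0.    1.05  0.12]
[[0,0,0.06,0,0,0],[0,0,0.06,0,0,0],[0,0,0.06,0,0,0],[0.01,0,0.05,0,0,0],[0,0,0,0,0,0],[0,0,0,0,0,0],[0,0,0,0,0,0],[0,0,0,0,0,0]]
```

>>> {"name": "jog_arm", "arguments": {
  "moves": [
    [0,0,0.06,0,0,0],
    [0,0,0.06,0,0,0],
    [0,0,0.06,0,0,0],
    [0,0,0.05,0,0,0],
    [0,0,0,0,0,0],
    [0,0,0,0,0,0],
    [0,0,0,0,0,0],
    [0,0,0,0,0,0]
  ]
}}

```text
clock: 17.4
ee_pos: [0.444, -0.0715, 0.0887]
tcp_rot: [0.001, 0.844, 0.537, 0.001]
wrist_force: [-0.7, 0.9, -0.5]
gripper_width: 0.0857
```

>>> {"name": "jog_arm", "arguments": {
  "moves": [
    [0,0,0,0,0,0],
    [0,0,0,0,0,0],
    [0,0,0,0,0,0],
    [0,0,0,0,0,0],
    [0,0,0,0,0,0],
    [0,0,0,0,0,0],
    [0,0,0,0,0,0],
    [0,0,0,0,0,0]
  ],
  "jaw": 1
}}

```text
clock: 18.4
ee_pos: [0.4444, -0.0717, 0.0891]
tcp_rot: [0.001, 0.844, 0.537, 0.001]
wrist_force: [-0.1, -0.6, 0.5]
gripper_width: 0.0299
```

```bash
python3 plan.py 0.443,-0.0705,0.16,-25,5 0.446,-0.335,0.15,16.2,11
```

```text
t 18.4 pos [ 0.4444 -0.0717  0.0891] psi -25.0 w 0.0299 F [-0.1 -0.6  0.5] tilt [ 0.0031 -0.0006] q [-0.32  0.02  2.13  0.    0.99  0.12]
[[0,0,-0.14,0.002,0,0],[0,0,-0.14,0,0,0],[0,-0.01,-0.14,0,0,0],[0,0,-0.14,0,0,0],[0.01,-0.01,-0.15,0,0,0],[-0.22,0.1,0.01,0,0,-0.042],[-0.22,0.09,0.01,0,0,-0.042],[-0.23,0.08,0.01,0,0,-0.041]]
[[-0.23,0.06,0.01,0,0,-0.042],[-0.24,0.04,0.01,0,0,-0.042],[-0.24,0.03,0.01,0,0,-0.041],[-0.24,0.01,0.01,0,0,-0.042],[-0.24,0,0.01,0,0,-0.041],[-0.24,-0.02,0.01,0,0,-0.042],[-0.24,-0.03,0,0,0,-0.042],[-0.24,-0.05,0.01,0,0,-0.041]]
```

>>> {"name": "jog_arm", "arguments": {
  "moves": [
    [0,0,-0.14,0.002,0,0],
    [0,0,-0.14,0,0,0],
    [0,0,-0.14,0,0,0],
    [0,0,-0.14,0,0,0],
    [0,0,-0.14,0,0,0],
    [-0.22,0.1,0,0,0,-0.042],
    [-0.22,0.09,0,0,0,-0.042],
    [-0.23,0.08,0,0,0,-0.041]
  ]
}}

```text
clock: 19.4
ee_pos: [0.4466, -0.1447, 0.1679]
tcp_rot: [0.002, 0.784, 0.621, 0.002]
wrist_force: [-0.1, -0.4, -1.8]
gripper_width: 0.0295
```

>>> {"name": "jog_arm", "arguments": {
  "moves": [
    [-0.23,0.06,0.01,0,0,-0.042],
    [-0.24,0.04,0.01,0,0,-0.042],
    [-0.24,0.03,0.01,0,0,-0.041],
    [-0.24,0.01,0.01,0,0,-0.042],
    [-0.24,0,0.01,0,0,-0.041],
    [-0.24,-0.02,0.01,0,0,-0.042],
    [-0.14,-0.03,0,0,0,-0.042],
    [0,0,0,0,0,0]
  ]
}}

```text
clock: 20.4
ee_pos: [0.4503, -0.3111, 0.1684]
tcp_rot: [0.004, 0.617, 0.787, 0.001]
wrist_force: [-0.2, -0.0, -0.4]
gripper_width: 0.0294
```

```bash
python3 plan.py 0.446,-0.335,0.06,16.2,6
```

```text
t 20.4 pos [ 0.4503 -0.3111  0.1684] psi 13.8 w 0.0294 F [-0.2 -0.  -0.4] tilt [ 0.0085 -0.0032] q [-0.73  0.11  1.86  0.    1.16 -0.98]
[[-0.04,-0.02,0.18,0.005,0.003,-0.004],[-0.04,-0.02,0.18,0,0,-0.005],[-0.03,-0.02,0.18,0,0,-0.004],[-0.04,-0.01,0.18,0,0,-0.005],[-0.03,-0.02,0.18,0,0,-0.004],[-0.04,-0.01,0.18,0,0,-0.005],[0,0,0,0,0,0],[0,0,0,0,0,0]]
```

>>> {"name": "jog_arm", "arguments": {
  "moves": [
    [-0.04,-0.02,0.17,0.005,0.003,-0.004],
    [-0.04,-0.02,0.18,0,0,-0.005],
    [-0.03,-0.02,0.18,0,0,-0.004],
    [-0.04,-0.01,0.18,0,0,-0.005],
    [-0.03,-0.01,0.18,0,0,-0.004],
    [-0.02,-0.01,0.18,0,0,-0.005],
    [0,0,0,0,0,0],
    [0,0,0,0,0,0]
  ]
}}

```text
clock: 21.4
ee_pos: [0.445, -0.3307, 0.0516]
tcp_rot: [-0.003, 0.599, 0.8, 0.0]
wrist_force: [-0.2, -0.0, -1.0]
gripper_width: 0.0294
```

```bash
python3 plan.py 0.446,-0.335,0.0125,16.2,7
```

```text
t 21.4 pos [ 0.445  -0.3307  0.0516] psi 16.3 w 0.0294 F [-0.2 -0.  -1. ] tilt [-0.0045  0.0042] q [-0.77  0.3   1.89 -0.    0.96 -1.05]
[[-0.01,0,0.06,-0.002,-0.003,0],[-0.01,0,0.06,0,0,0],[0,0,0.05,0,0,0.001],[-0.01,0,0.06,0,0,0],[0,0,0.05,0,0,0],[-0.01,0,0.06,0,0,0],[0,0,0.05,0,0,0.001],[0,0,0,0,0,0]]
```

>>> {"name": "jog_arm", "arguments": {
  "moves": [
    [-0.01,0,0.06,-0.002,-0.003,0],
    [-0.01,0,0.06,0,0,0],
    [0,0,0.06,0,0,0],
    [-0.01,0,0.06,0,0,0],
    [0,0,0.05,0,0,0],
    [-0.01,0,0.05,0,0,0],
    [0,0,0.04,0,0,0],
    [0,0,0,0,0,0]
  ]
}}

```text
clock: 22.4
ee_pos: [0.4477, -0.3358, 0.0129]
tcp_rot: [0.002, 0.599, 0.801, -0.0]
wrist_force: [1.0, 0.1, -0.7]
gripper_width: 0.0302
```

>>> {"name": "jog_arm", "arguments": {
  "moves": [
    [0,0,0.02,0,0,0],
    [0,0,0,0,0,0],
    [0,0,0,0,0,0],
    [0,0,0,0,0,0],
    [0,0,0,0,0,0],
    [0,0,0,0,0,0],
    [0,0,0,0,0,0],
    [0,0,0,0,0,0]
  ]
}}

```text
clock: 23.4
ee_pos: [0.4482, -0.3364, 0.0123]
tcp_rot: [0.002, 0.599, 0.801, -0.0]
wrist_force: [-0.7, -0.4, -0.6]
gripper_width: 0.0297
```

>>> {"name": "jog_arm", "arguments": {
  "moves": [
    [0,0,0,0,0,0],
    [0,0,0,0,0,0],
    [0,0,0,0,0,0],
    [0,0,0,0,0,0],
    [0,0,0,0,0,0],
    [0,0,0,0,0,0],
    [0,0,-0.2,0,0,0],
    [0,0,-0.3,0,0,0]
  ],
  "jaw": -1
}}

```text
clock: 24.4
ee_pos: [0.4466, -0.3349, 0.0624]
tcp_rot: [-0.0, 0.599, 0.801, 0.0]
wrist_force: [-0.2, -1.1, -0.1]
gripper_width: 0.0853
```

```bash
python3 plan.py 0.448,-0.335,0.15,16.2,4 0.458,-0.004,0.15,-14,12
python3 - <<'E'
from h import *
p=read_camera('side'); cv2.imwrite('pics/s2.png',cv2.resize(p['color'][200:400,220:540,::-1],(768,480)))
E
```

```text
t 24.4 pos [ 0.4466 -0.3349  0.0624] psi 16.4 w 0.0853 F [-0.2 -1.1 -0.1] tilt [-0.      0.0004] q [-0.77  0.28  1.88  0.    0.98 -1.06]
[[0,0,-0.22,0,0,0],[0,0,-0.22,0,0,0.001],[0,0.01,-0.22,0,0,0],[0,0,-0.22,0,0,0.001],[0.26,0.09,0,0,0,0.028],[0.27,0.07,0,0,0,0.028],[0.27,0.06,0,0,0,0.028],[0.27,0.05,0,0,0,0.028]]
[[0.27,0.04,0,0,0,0.028],[0.27,0.03,0,0,0,0.028],[0.28,0.01,0,0,0,0.028],[0.28,0,0,0,0,0.028],[0.27,-0.01,0,0,0,0.027],[0.28,-0.02,0,0,0,0.028],[0.27,-0.04,0,0,0,0.028],[0.27,-0.04,0.01,0,0,0.028]]
```

View pics/s2.png

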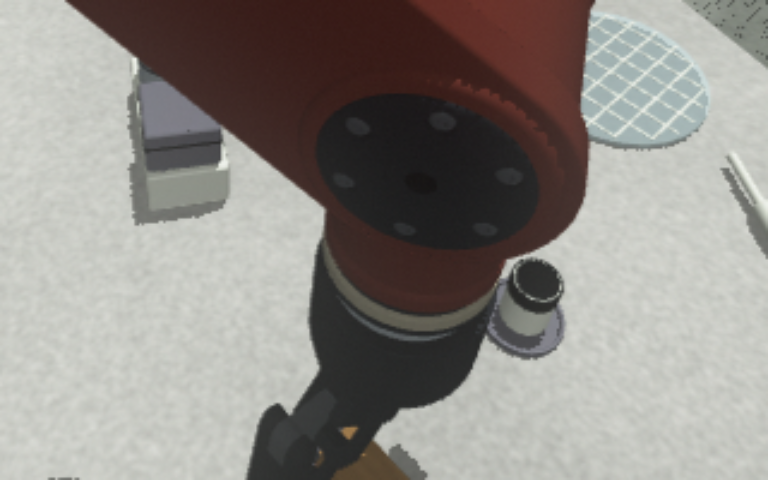

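The arm mostly hides the slide box here; only a brown edge shows at ~(380,460). I'll check it from the top later.

>>> {"name": "jog_arm", "arguments": {
  "moves": [
    [0,0,-0.22,0,0,0],
    [0,0,-0.22,0,0,0],
    [0,0,-0.22,0,0,0],
    [0,0,-0.2,0,0,0],
    [0.24,0.09,0,0,0,0.028],
    [0.26,0.07,0,0,0,0.028],
    [0.26,0.06,0,0,0,0.028],
    [0.26,0.05,0,0,0,0.028]
  ]
}}

```text
clock: 25.45
ee_pos: [0.4575, -0.2339, 0.168]
tcp_rot: [0.015, 0.671, 0.742, 0.0]
wrist_force: [0.0, -0.5, 0.3]
gripper_width: 0.0854
```

>>> {"name": "jog_arm", "arguments": {
  "moves": [
    [0.26,0.04,0,0,0,0.028],
    [0.26,0.03,0,0,0,0.028],
    [0.26,0.01,0,0,0,0.028],
    [0.26,0,0,0,0,0.028],
    [0.26,-0.01,0,0,0,0.027],
    [0.26,-0.02,0,0,0,0.028],
    [0.1,-0.02,0,0,0,0.028],
    [0,0,0,0,0,0]
  ]
}}

```text
clock: 26.45
ee_pos: [0.467, -0.0612, 0.1742]
tcp_rot: [0.021, 0.778, 0.628, 0.007]
wrist_force: [-0.6, -0.2, 0.2]
gripper_width: 0.0852
```

```bash
python3 plan.py 0.458,-0.004,0.085,-14,5
python3 - <<'E'
from h import *
p=read_camera('wrist'); cv2.imwrite('pics/w3.png',p['color'][:,:,::-1])
q=read_camera('top'); cv2.imwrite('pics/t3.png',q['color'][:,:,::-1])
for t in ('dish','tip_box'): print(t,[(x['conf'],x['uv'],ray(p,x['uv'],.08).round(4)) for x in spotter.cut_out(p,t)][:2])
print([(x['conf'],x['uv'],ray(q,x['uv'],.045).round(3)) for x in spotter.cut_out(q,'slide_box')][:2])
a=p['color'][:,:,::-1][:320,200:440];b=q['color'][100:280,400:540,::-1]
cv2.imwrite('pics/j3.png',np.hstack([cv2.resize(a,(450,600)),cv2.resize(b,(350,450))[:] if 0 else cv2.copyMakeBorder(cv2.resize(b,(350,450)),0,150,0,0,0)]))
E
```

```text
t 26.45 pos [ 0.467  -0.0612  0.1742] psi -12.2 w 0.0852 F [-0.6 -0.2  0.2] tilt [ 0.0374 -0.0251] q [-0.27 -0.09  2.05 -0.02  1.14 -0.05]
[[0.11,-0.05,0.17,0.027,0.01,0.004],[0.11,-0.04,0.18,0,0,0.004],[0.11,-0.04,0.18,0,0,0.004],[0.11,-0.05,0.18,0,0,0.004],[0.1,-0.04,0.18,0,0.001,0.004],[0,0,0,0,0,0],[0,0,0,0,0,0],[0,0,0,0,0,0]]
dish [(0.75, [284.2, 128.8], array([[ 0.4574, -0.0025,  0.08  ]]))]
tip_box [(0.68, [285.2, 214.6], array([[ 0.4423, -0.0647,  0.08  ]]))]
[(0.8, [485.8, 244.2], array([[ 0.448, -0.338,  0.045]]))]
```

View pics/j3.png

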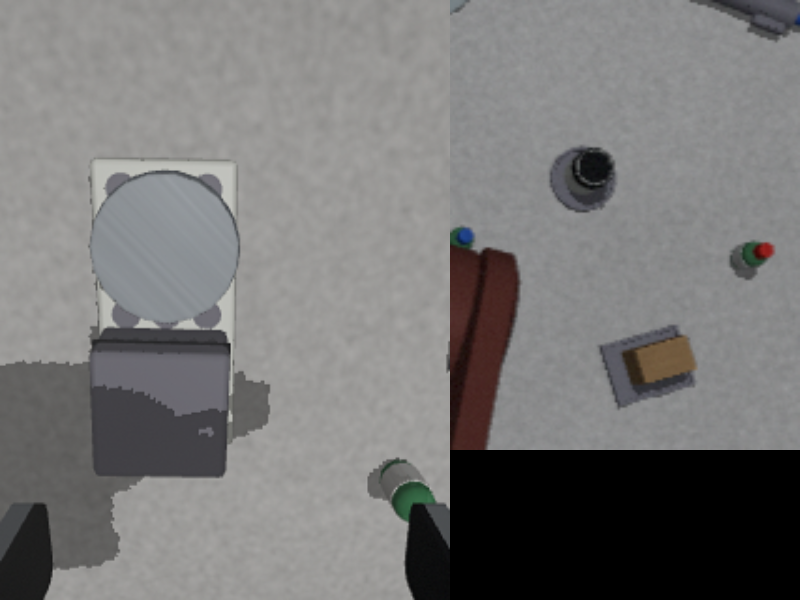

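The wrist view shows the dish on the block with the tip box beside it, both undisturbed. The top view shows the slide box in its tray (~(486,244) native) and the jar in its own.

>>> {"name": "jog_arm", "arguments": {
  "moves": [
    [0.11,-0.05,0.15,0.027,0.01,0.003],
    [0.11,-0.04,0.17,0,0,0.003],
    [0.11,-0.04,0.17,0,0,0.003],
    [0.11,-0.05,0.15,0,0,0.003],
    [0.09,-0.03,0.1,0,0,0],
    [0,0,0,0,0,0],
    [0,0,0,0,0,0],
    [0,0,0,0,0,0]
  ],
  "force": 60
}}

```text
clock: 27.7
ee_pos: [0.4587, -0.0058, 0.0959]
tcp_rot: [0.001, 0.786, 0.618, -0.001]
wrist_force: [-0.3, -0.1, 0.3]
gripper_width: 0.0854
```

```bash
python3 plan.py 0.4575,-0.003,0.049,-13.5,7
```

```text
t 27.7 pos [ 0.4587 -0.0058  0.0959] psi -13.6 w 0.0854 F [-0.3 -0.1  0.3] tilt [-0.0004 -0.002 ] q [-0.16  0.03  2.1  -0.    1.01  0.07]
[[0,0,0.07,0,0.001,0],[0,0,0.07,0,0,0],[0,0,0.07,0,0,0],[0.01,0,0.06,0,0,-0.001],[0,-0.01,0.07,0,0,0],[0.01,0,0.06,0,0,0],[0,-0.01,0.07,0,0,0],[0,0,0,0,0,0]]
```

>>> {"name": "jog_arm", "arguments": {
  "moves": [
    [0,0,0.07,0,0,0],
    [0.01,0,0.07,0,0,0],
    [0,0,0.07,0,0,0],
    [0.01,0,0.06,0,0,0],
    [0,-0.01,0.07,0,0,0],
    [0.01,0,0.06,0,0,0],
    [0,-0.01,0.05,0,0,0],
    [0,0,0,0,0,0]
  ]
}}

```text
clock: 28.7
ee_pos: [0.4579, -0.003, 0.0481]
tcp_rot: [0.001, 0.786, 0.618, -0.001]
wrist_force: [0.4, -0.1, 0.1]
gripper_width: 0.0857
```

>>> {"name": "jog_arm", "arguments": {
  "moves": [
    [0,0,0,0,0,0],
    [0,0,0,0,0,0],
    [0,0,0,0,0,0],
    [0,0,0,0,0,0],
    [0,0,0,0,0,0],
    [0,0,0,0,0,0],
    [0,0,0,0,0,0],
    [0,0,0,0,0,0]
  ],
  "jaw": 1
}}

```text
clock: 29.7
ee_pos: [0.4585, -0.0031, 0.049]
tcp_rot: [0.001, 0.786, 0.618, -0.0]
wrist_force: [0.3, 0.9, -0.4]
gripper_width: 0.0549
```

```bash
python3 plan.py 0.458,-0.003,0.13,-13.5,6 0.445,0.321,0.13,20,13
```

```text
t 29.7 pos [ 0.4585 -0.0031  0.049 ] psi -13.6 w 0.0549 F [ 0.3  0.9 -0.4] tilt [ 0.0017 -0.0025] q [-0.16  0.11  2.12 -0.    0.9   0.08]
[[0,0,-0.14,0.001,0.001,0],[0,0,-0.13,0,0,-0.001],[0,0,-0.14,0,0,0],[0,0,-0.13,0,0,0],[0,0,-0.14,0,0,0],[0,0,-0.13,0,0,-0.001],[0.24,-0.07,0,0,0,-0.028],[0.24,-0.06,0,0,0,-0.029]]
[[0.25,-0.05,0,0,0,-0.029],[0.25,-0.03,0,0,0,-0.028],[0.25,-0.02,0,0,0,-0.029],[0.25,-0.01,0,0,0,-0.028],[0.25,0,0,0,0,-0.029],[0.25,0.01,0,0,0,-0.029],[0.25,0.02,0,0,0,-0.028],[0.24,0.03,0,0,0,-0.029]]
[[0.25,0.04,0,0,0,-0.029],[0.24,0.05,0,0,0,-0.028],[0.24,0.06,0,0,0,-0.029],[0,0,0,0,0,0],[0,0,0,0,0,0],[0,0,0,0,0,0],[0,0,0,0,0,0],[0,0,0,0,0,0]]
```

>>> {"name": "jog_arm", "arguments": {
  "moves": [
    [0,0,-0.1,0,0,0],
    [0,0,-0.13,0,0,0],
    [0,0,-0.14,0,0,0],
    [0,0,-0.13,0,0,0],
    [0,0,-0.14,0,0,0],
    [0,0,-0.13,0,0,0],
    [0.2,-0.07,0,0,0,-0.028],
    [0.24,-0.06,0,0,0,-0.029]
  ]
}}

```text
clock: 30.7
ee_pos: [0.4566, 0.0425, 0.1343]
tcp_rot: [0.003, 0.758, 0.652, 0.001]
wrist_force: [0.8, 0.8, -1.2]
gripper_width: 0.0544
```

>>> {"name": "jog_arm", "arguments": {
  "moves": [
    [0.25,-0.05,0,0,0,-0.029],
    [0.25,-0.03,0,0,0,-0.028],
    [0.25,-0.02,0,0,0,-0.029],
    [0.25,-0.01,0,0,0,-0.028],
    [0.25,0,0,0,0,-0.029],
    [0.25,0.01,0,0,0,-0.029],
    [0.25,0.02,0,0,0,-0.028],
    [0.24,0.03,0,0,0,-0.029]
  ]
}}

```text
clock: 31.7
ee_pos: [0.4494, 0.2489, 0.1389]
tcp_rot: [0.005, 0.624, 0.781, 0.002]
wrist_force: [0.3, -0.9, -1.0]
gripper_width: 0.0543
```

```bash
python3 plan.py 0.443,0.321,0.12,20,3 0.443,0.321,0.06,20,4
```

```text
t 31.7 pos [0.4494 0.2489 0.1389] psi 12.7 w 0.0543 F [ 0.3 -0.9 -1. ] tilt [ 0.0096 -0.0031] q [ 0.37  0.08  1.96 -0.01  1.1   0.15]
[[0.24,0.03,0.06,0.005,0.003,-0.027],[0.24,0.04,0.06,0,0,-0.027],[0.23,0.06,0.07,0,0,-0.027],[0,0,0.15,0,0,0],[0,0,0.15,0,0,0],[0,0,0.15,0,0,0],[0,0,0.15,0,0,0],[0,0,0,0,0,0]]
```

>>> {"name": "jog_arm", "arguments": {
  "moves": [
    [0.22,0.03,0.06,0.005,0.003,-0.027],
    [0.24,0.04,0.06,0,0,-0.027],
    [0.18,0.05,0.07,0,0,-0.02],
    [0,0,0.15,0,0,0],
    [0,0,0.15,0,0,0],
    [0,0,0.15,0,0,0],
    [0,0,0.1,0,0,0],
    [0,0,0,0,0,0]
  ]
}}

```text
clock: 32.7
ee_pos: [0.4437, 0.3147, 0.0611]
tcp_rot: [0.0, 0.576, 0.817, -0.002]
wrist_force: [0.1, 0.1, -0.7]
gripper_width: 0.0547
```

```bash
python3 plan.py 0.443,0.321,0.0125,20,7
```

```text
t 32.7 pos [0.4437 0.3147 0.0611] psi 19.6 w 0.0547 F [ 0.1  0.1 -0.7] tilt [-0.0011 -0.003 ] q [ 0.49  0.26  1.92 -0.    0.97  0.15]
[[0.01,0,0.07,-0.001,0.002,-0.001],[0.01,0,0.07,0,0,0],[0.01,0,0.07,0,0,-0.001],[0.01,0,0.07,0,0,0],[0.01,0,0.07,0,0,-0.001],[0.01,0.01,0.07,0,0,-0.001],[0,0,0.07,0,0,0],[0,0,0,0,0,0]]
```

>>> {"name": "jog_arm", "arguments": {
  "moves": [
    [0.01,0,0.07,0,0.002,0],
    [0.01,0,0.07,0,0,0],
    [0.01,0,0.07,0,0,0],
    [0.01,0,0.07,0,0,0],
    [0.01,0,0.07,0,0,0],
    [0.01,0,0.06,0,0,0],
    [0,0,0.05,0,0,0],
    [0,0,0,0,0,0]
  ]
}}

```text
clock: 33.7
ee_pos: [0.4427, 0.3213, 0.0131]
tcp_rot: [-0.0, 0.576, 0.817, 0.001]
wrist_force: [0.0, -0.5, -1.8]
gripper_width: 0.0546
```

>>> {"name": "jog_arm", "arguments": {
  "moves": [
    [0,0,0.01,0,0,0],
    [0,0,0.01,0,0,0],
    [0,0,0,0,0,0],
    [0,0,0,0,0,0],
    [0,0,0,0,0,0],
    [0,0,0,0,0,0],
    [0,0,0,0,0,0],
    [0,0,0,0,0,0]
  ]
}}

```text
clock: 34.7
ee_pos: [0.4434, 0.3216, 0.0121]
tcp_rot: [-0.0, 0.576, 0.817, 0.001]
wrist_force: [0.2, 0.2, -1.8]
gripper_width: 0.0545
```

>>> {"name": "jog_arm", "arguments": {
  "moves": [
    [0,0,0.02,0,0,0],
    [0,0,0,0,0,0],
    [0,0,0,0,0,0],
    [0,0,0,0,0,0],
    [0,0,0,0,0,0],
    [0,0,0,0,0,0],
    [0,0,0,0,0,0],
    [0,0,0,0,0,0]
  ]
}}

```text
clock: 35.7
ee_pos: [0.4437, 0.3219, 0.012]
tcp_rot: [-0.0, 0.576, 0.817, 0.001]
wrist_force: [0.1, -0.1, 0.0]
gripper_width: 0.0546
```

>>> {"name": "jog_arm", "arguments": {
  "moves": [
    [0,0,0,0,0,0],
    [0,0,0,0,0,0],
    [0,0,0,0,0,0],
    [0,0,0,0,0,0],
    [0,0,0,0,0,0],
    [0,0,0,0,0,0],
    [0,0,-0.2,0,0,0],
    [0,0,-0.3,0,0,0]
  ],
  "jaw": -1
}}

```text
clock: 36.7
ee_pos: [0.4416, 0.3206, 0.0604]
tcp_rot: [-0.002, 0.576, 0.817, -0.002]
wrist_force: [-0.7, 0.2, -0.4]
gripper_width: 0.0853
```

```bash
python3 plan.py 0.443,0.321,0.14,20,4 0.44,-0.068,0.14,-14.5,14
```

```text
t 36.7 pos [0.4416 0.3206 0.0604] psi 19.6 w 0.0853 F [-0.7  0.2 -0.4] tilt [-0.0047 -0.0014] q [0.5  0.27 1.91 0.   0.97 0.16]
[[0,0,-0.2,-0.003,0,-0.001],[0,0,-0.2,0,0,-0.001],[0,0.01,-0.2,0,0,-0.001],[0,0,-0.2,0,0,-0.001],[-0.26,-0.1,0,0,0,0.027],[-0.26,-0.09,0,0,0,0.027],[-0.27,-0.07,0,0,0,0.028],[-0.27,-0.06,0,0,0,0.027]]
[[-0.27,-0.05,0,0,0,0.027],[-0.28,-0.04,0,0,0,0.028],[-0.28,-0.03,0,0,0,0.027],[-0.28,-0.01,0,0,0,0.028],[-0.28,0,0,0,0,0.027],[-0.28,0.01,0,0,0,0.027],[-0.27,0.02,0,0,0,0.028],[-0.27,0.03,0,0,0,0.027]]
[[-0.28,0.04,0,0,0,0.028],[-0.27,0.06,0,0,0,0.027],[0,0,0,0,0,0],[0,0,0,0,0,0],[0,0,0,0,0,0],[0,0,0,0,0,0],[0,0,0,0,0,0],[0,0,0,0,0,0]]
```

>>> {"name": "jog_arm", "arguments": {
  "moves": [
    [0,0,-0.2,-0.003,0,0],
    [0,0,-0.2,0,0,0],
    [0,0,-0.2,0,0,0],
    [0,0,-0.2,0,0,0],
    [-0.24,-0.1,0,0,0,0.027],
    [-0.26,-0.09,0,0,0,0.027],
    [-0.27,-0.07,0,0,0,0.028],
    [-0.27,-0.06,0,0,0,0.027]
  ]
}}

```text
clock: 37.7
ee_pos: [0.4404, 0.2111, 0.1473]
tcp_rot: [0.002, 0.645, 0.764, 0.004]
wrist_force: [0.6, -0.3, -0.4]
gripper_width: 0.0852
```

>>> {"name": "jog_arm", "arguments": {
  "moves": [
    [-0.27,-0.05,0,0,0,0.027],
    [-0.28,-0.04,0,0,0,0.028],
    [-0.28,-0.03,0,0,0,0.027],
    [-0.28,-0.01,0,0,0,0.028],
    [-0.28,0,0,0,0,0.027],
    [-0.28,0.01,0,0,0,0.027],
    [-0.27,0.02,0,0,0,0.028],
    [-0.27,0.03,0,0,0,0.027]
  ]
}}

```text
clock: 38.7
ee_pos: [0.4347, -0.0183, 0.1474]
tcp_rot: [0.002, 0.77, 0.639, 0.005]
wrist_force: [0.4, -0.5, -0.0]
gripper_width: 0.0855
```

```bash
python3 plan.py 0.44,-0.068,0.10,-14.5,6
python3 - <<'E'
from h import *
p=read_camera('wrist')
q=read_camera('top')
a=p['color'][:,:,::-1];b=q['color'][130:290,130:410,::-1]
cv2.imwrite('pics/j4.png',np.vstack([cv2.resize(a,(480,300)),cv2.resize(b,(480,274))]))
for t in ('tube_block','tip_box'): print(t,[(x['conf'],x['uv'],ray(p,x['uv'],.08).round(4)) for x in spotter.cut_out(p,t)][:2])
print('dish',[(x['conf'],x['uv'],ray(q,x['uv'],.04).round(4)) for x in spotter.cut_out(q,'dish')][:2])
E
```

```text
t 38.7 pos [ 0.4347 -0.0183  0.1474] psi -10.6 w 0.0855 F [ 0.4 -0.5 -0. ] tilt [0.0106 0.0035] q [-0.21 -0.11  2.13  0.01  1.12 -0.02]
[[-0.08,0.02,0.08,0.006,-0.003,0.007],[-0.08,0.03,0.08,0,0,0.007],[-0.08,0.03,0.08,0,0,0.007],[-0.08,0.02,0.08,0,0,0.008],[-0.08,0.03,0.08,0,-0.001,0.007],[-0.07,0.03,0.07,0,0,0.007],[0,0,0,0,0,0],[0,0,0,0,0,0]]
tube_block [(0.58, [346.6, 181.6], array([[0.4565, 0.0043, 0.08  ]]))]
tip_box [(0.83, [339.3, 271.5], array([[ 0.4406, -0.0605,  0.08  ]]))]
dish [(0.81, [176.3, 241.8], array([[0.4469, 0.311 , 0.04  ]]))]
```

View pics/j4.png

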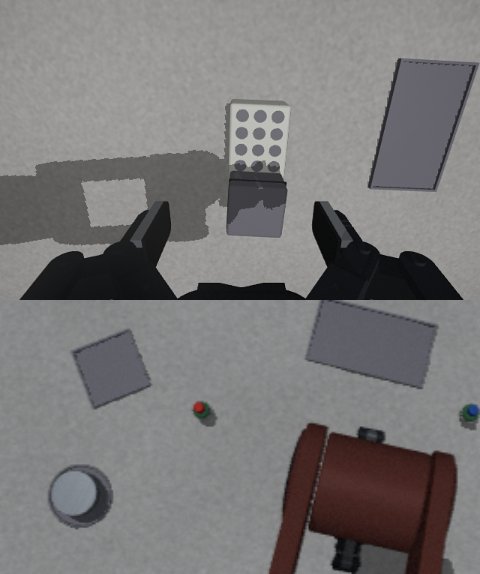

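The dish sits in its round tray (lower half, ~(75,495)). The tip box is alone on the block (upper half, ~(256,205)).

>>> {"name": "jog_arm", "arguments": {
  "moves": [
    [-0.08,0.02,0.07,0.006,-0.003,0.007],
    [-0.08,0.03,0.08,0,0,0.007],
    [-0.08,0.03,0.08,0,0,0.007],
    [-0.08,0.02,0.08,0,0,0.008],
    [-0.08,0.02,0.07,0,0,0.007],
    [-0.03,0.02,0.03,0,0,0.003],
    [0,0,0,0,0,0],
    [0,0,0,0,0,0]
  ]
}}

```text
clock: 39.95
ee_pos: [0.4394, -0.0631, 0.1023]
tcp_rot: [-0.002, 0.789, 0.615, -0.0]
wrist_force: [-0.2, -0.1, -0.1]
gripper_width: 0.0855
```

```bash
python3 plan.py 0.44,-0.068,0.049,-14.5,7
python3 - <<'E'
from h import *
p=read_camera('wrist'); im=p['color'][:,:,::-1]; cv2.imwrite('pics/w5.png',im)
E
```

```text
t 39.95 pos [ 0.4394 -0.0631  0.1023] psi -14.1 w 0.0855 F [-0.2 -0.1 -0.1] tilt [-0.0027  0.0024] q [-0.3  -0.01  2.13  0.    1.03 -0.06]
[[-0.01,0,0.08,-0.002,-0.001,0.001],[-0.01,0,0.08,0,0,0],[-0.01,0,0.07,0,0,0.001],[0,0,0.08,0,0,0],[-0.01,0.01,0.07,0,0,0.001],[0,0,0.08,0,0,0.001],[-0.01,0.01,0.07,0,0,0],[0,0,0,0,0,0]]
```

View pics/w5.png

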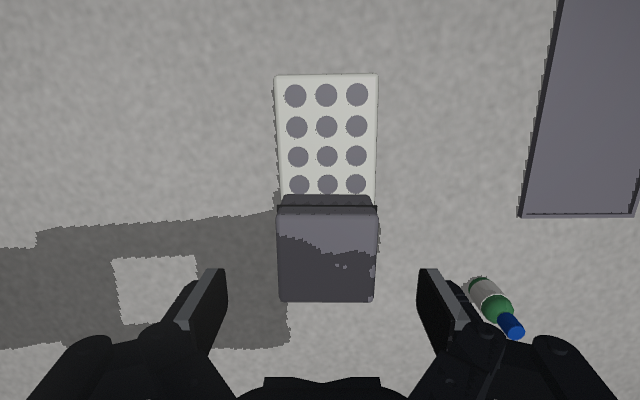

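The wrist view shows the tip box centred between the fingers (~(328,255)) and square to the jaws. The bottle is clear of the path.

>>> {"name": "jog_arm", "arguments": {
  "moves": [
    [-0.01,0,0.08,-0.002,-0.001,0],
    [-0.01,0,0.08,0,0,0],
    [-0.01,0,0.07,0,0,0],
    [0,0,0.08,0,0,0],
    [-0.01,0.01,0.07,0,0,0],
    [0,0,0.07,0,0,0],
    [-0.01,0,0.05,0,0,0],
    [0,0,0,0,0,0]
  ]
}}

```text
clock: 41.0
ee_pos: [0.439, -0.068, 0.0486]
tcp_rot: [-0.0, 0.788, 0.615, -0.0]
wrist_force: [0.8, -0.5, 0.1]
gripper_width: 0.0853
```

>>> {"name": "jog_arm", "arguments": {
  "moves": [
    [0,0,0,0,0,0],
    [0,0,0,0,0,0],
    [0,0,0,0,0,0],
    [0,0,0,0,0,0],
    [0,0,0,0,0,0],
    [0,0,0,0,0,0],
    [0,0,0,0,0,0],
    [0,0,0,0,0,0]
  ],
  "jaw": 1,
  "force": 50
}}

```text
clock: 42.0
ee_pos: [0.4395, -0.0681, 0.0493]
tcp_rot: [0.0, 0.788, 0.615, 0.0]
wrist_force: [0.3, -0.0, -0.7]
gripper_width: 0.0552
```

```bash
python3 plan.py 0.44,-0.068,0.14,-14.5,6 0.607,0.288,0.14,23,15
```

```text
t 42.0 pos [ 0.4395 -0.0681  0.0493] psi -14.1 w 0.0552 F [ 0.3 -0.  -0.7] tilt [ 0.0012 -0.0003] q [-0.31  0.09  2.15  0.    0.9  -0.07]
[[0,0,-0.15,0.001,0,0.001],[0,0,-0.15,0,0,0.001],[0,0,-0.15,0,0,0],[0,0,-0.15,0,0,0.001],[0,0,-0.15,0,0,0.001],[0,0,-0.16,0,0,0.001],[0.26,0.05,0,0,0,-0.028],[0.26,0.06,0,0,0,-0.028]]
[[0.25,0.07,0,0,0,-0.027],[0.25,0.08,0,0,0,-0.028],[0.24,0.09,0,0,0,-0.028],[0.24,0.1,0,0,0,-0.028],[0.24,0.11,0,0,0,-0.028],[0.23,0.13,0,0,0,-0.027],[0.23,0.13,0,0,0,-0.028],[0.22,0.14,0,0,0,-0.028]]
[[0.21,0.16,0,0,0,-0.028],[0.2,0.16,0,0,0,-0.027],[0.2,0.17,0,0,0,-0.028],[0.19,0.18,0,0,0,-0.028],[0.18,0.19,0,0,0,-0.028],[0,0,0,0,0,0],[0,0,0,0,0,0],[0,0,0,0,0,0]]
```

>>> {"name": "jog_arm", "arguments": {
  "moves": [
    [0,0,-0.1,0,0,0],
    [0,0,-0.15,0,0,0],
    [0,0,-0.15,0,0,0],
    [0,0,-0.15,0,0,0],
    [0,0,-0.15,0,0,0],
    [0,0,-0.15,0,0,0],
    [0.22,0.05,0,0,0,-0.028],
    [0.26,0.06,0,0,0,-0.028]
  ]
}}

```text
clock: 43.0
ee_pos: [0.4626, -0.0244, 0.1442]
tcp_rot: [0.003, 0.761, 0.649, 0.002]
wrist_force: [0.7, -0.1, -1.5]
gripper_width: 0.0552
```

>>> {"name": "jog_arm", "arguments": {
  "moves": [
    [0.25,0.07,0,0,0,-0.027],
    [0.25,0.08,0,0,0,-0.028],
    [0.24,0.09,0,0,0,-0.028],
    [0.24,0.1,0,0,0,-0.028],
    [0.24,0.11,0,0,0,-0.028],
    [0.23,0.13,0,0,0,-0.027],
    [0.23,0.13,0,0,0,-0.028],
    [0.22,0.14,0,0,0,-0.028]
  ]
}}

```text
clock: 44.0
ee_pos: [0.5513, 0.1727, 0.1503]
tcp_rot: [0.005, 0.632, 0.775, 0.002]
wrist_force: [0.4, -0.1, -1.0]
gripper_width: 0.0551
```

```bash
python3 plan.py 0.607,0.288,0.13,22.8,6 0.607,0.288,0.10,22.8,2
```

```text
t 44.0 pos [0.5513 0.1727 0.1503] psi 11.6 w 0.0551 F [ 0.4 -0.1 -1. ] tilt [ 0.0092 -0.003 ] q [ 0.18  0.2   1.8  -0.01  1.14 -0.02]
[[0.17,0.13,0.03,0.005,0.003,-0.021],[0.17,0.13,0.03,0,0,-0.021],[0.16,0.14,0.04,0,0,-0.02],[0.15,0.15,0.03,0,0,-0.021],[0.15,0.15,0.04,0,0,-0.021],[0.15,0.16,0.03,0,0,-0.021],[0,0,0.15,0,0,0],[0,0,0.15,0,0,0]]
```

>>> {"name": "jog_arm", "arguments": {
  "moves": [
    [0.15,0.13,0.03,0.005,0.003,-0.021],
    [0.17,0.13,0.03,0,0,-0.021],
    [0.16,0.14,0.04,0,0,-0.02],
    [0.15,0.15,0.03,0,0,-0.021],
    [0.15,0.15,0.04,0,0,-0.021],
    [0.09,0.09,0.03,0,0,-0.012],
    [0,0,0.1,0,0,0],
    [0,0,0,0,0,0]
  ]
}}

```text
clock: 45.0
ee_pos: [0.6045, 0.2846, 0.1205]
tcp_rot: [-0.0, 0.555, 0.832, -0.001]
wrist_force: [-0.0, -0.8, -0.7]
gripper_width: 0.0554
```

```bash
python3 plan.py 0.607,0.288,0.025,22.8,7
```

```text
t 45.0 pos [0.6045 0.2846 0.1205] psi 22.6 w 0.0554 F [-0.  -0.8 -0.7] tilt [-0.0011 -0.0012] q [ 0.34  0.41  1.58 -0.    1.15 -0.06]
[[0,0.01,0.14,-0.001,0,0],[0,0,0.14,0,0,-0.001],[0,0.01,0.14,0,0,0],[0.01,0,0.13,0,0,0],[0,0.01,0.14,0,0,0],[0.01,0,0.13,0,0,-0.001],[0,0.01,0.14,0,0,0],[0,0,0,0,0,0]]
```

>>> {"name": "jog_arm", "arguments": {
  "moves": [
    [0,0.01,0.14,0,0,0],
    [0,0,0.14,0,0,0],
    [0,0.01,0.14,0,0,0],
    [0.01,0,0.13,0,0,0],
    [0,0.01,0.14,0,0,0],
    [0.01,0,0.12,0,0,0],
    [0,0,0.1,0,0,0],
    [0,0,0,0,0,0]
  ]
}}

```text
clock: 46.0
ee_pos: [0.605, 0.2854, 0.0216]
tcp_rot: [-0.001, 0.556, 0.831, -0.002]
wrist_force: [-0.2, 0.1, -1.6]
gripper_width: 0.0551
```

```bash
python3 plan.py 0.607,0.288,0.012,22.8,4
```

```text
t 46.0 pos [0.605  0.2854 0.0216] psi 22.5 w 0.0551 F [-0.2  0.1 -1.6] tilt [-0.0044 -0.0028] q [ 0.34  0.54  1.61 -0.    0.99 -0.06]
[[0,0.01,0.02,-0.003,0.001,-0.001],[0.01,0.01,0.03,0,0,-0.001],[0,0,0.02,0,0,-0.001],[0.01,0.01,0.03,0,0,0],[0,0,0,0,0,0],[0,0,0,0,0,0],[0,0,0,0,0,0],[0,0,0,0,0,0]]
```

>>> {"name": "jog_arm", "arguments": {
  "moves": [
    [0,0.01,0.02,-0.003,0.001,0],
    [0.01,0.01,0.03,0,0,0],
    [0.01,0.01,0.02,0,0,0],
    [0,0,0.03,0,0,0],
    [0,0,0,0,0,0],
    [0,0,0,0,0,0],
    [0,0,0,0,0,0],
    [0,0,0,0,0,0]
  ]
}}

```text
clock: 47.0
ee_pos: [0.609, 0.2893, 0.0133]
tcp_rot: [0.001, 0.556, 0.831, 0.002]
wrist_force: [0.3, -0.7, -1.3]
gripper_width: 0.0551
```

>>> {"name": "jog_arm", "arguments": {
  "moves": [
    [0,0,0.02,0,0,0],
    [0,0,0,0,0,0],
    [0,0,0,0,0,0],
    [0,0,0,0,0,0],
    [0,0,0,0,0,0],
    [0,0,0,0,0,0],
    [0,0,0,0,0,0],
    [0,0,0,0,0,0]
  ]
}}

```text
clock: 48.0
ee_pos: [0.6096, 0.2895, 0.0124]
tcp_rot: [0.001, 0.556, 0.831, 0.002]
wrist_force: [-0.6, -0.4, 0.5]
gripper_width: 0.0556
```

>>> {"name": "jog_arm", "arguments": {
  "moves": [
    [0,0,0,0,0,0],
    [0,0,0,0,0,0],
    [0,0,0,0,0,0],
    [0,0,0,0,0,0],
    [0,0,0,0,0,0],
    [0,0,0,0,0,0],
    [0,0,-0.2,0,0,0],
    [0,0,-0.3,0,0,0]
  ],
  "jaw": -1
}}

```text
clock: 49.0
ee_pos: [0.6071, 0.2886, 0.0615]
tcp_rot: [-0.001, 0.556, 0.831, -0.0]
wrist_force: [-0.1, -0.2, 0.5]
gripper_width: 0.0855
```

```bash
python3 plan.py 0.607,0.288,0.15,22.8,4 0.448,-0.037,0.15,-14,12
```

```text
t 49.0 pos [0.6071 0.2886 0.0615] psi 22.5 w 0.0855 F [-0.1 -0.2  0.5] tilt [-0.0012  0.0003] q [ 0.34  0.49  1.6   0.    1.05 -0.05]
[[0,0,-0.22,-0.001,0,-0.001],[0,0,-0.22,0,0,-0.001],[0,0,-0.22,0,0,-0.001],[0,0,-0.22,0,0,0],[-0.2,-0.23,0,0,0,0.034],[-0.21,-0.22,0,0,-0.001,0.034],[-0.22,-0.2,0,0,0,0.034],[-0.23,-0.19,0,0,0,0.034]]
[[-0.24,-0.18,0,0,0,0.034],[-0.25,-0.17,0,0,0,0.034],[-0.26,-0.15,0,0,0,0.034],[-0.27,-0.14,0,0,0,0.034],[-0.28,-0.12,0,0,0,0.034],[-0.28,-0.11,0,0.001,0,0.034],[-0.29,-0.1,0,0,0,0.034],[-0.29,-0.08,0,0,0,0.035]]
```

>>> {"name": "jog_arm", "arguments": {
  "moves": [
    [0,0,-0.22,0,0,0],
    [0,0,-0.22,0,0,0],
    [0,0,-0.22,0,0,0],
    [0,0,-0.22,0,0,0],
    [-0.2,-0.23,0,0,0,0.034],
    [-0.21,-0.22,0,0,0,0.034],
    [-0.22,-0.2,0,0,0,0.034],
    [-0.23,-0.19,0,0,0,0.034]
  ]
}}

```text
clock: 50.0
ee_pos: [0.5596, 0.182, 0.1712]
tcp_rot: [0.007, 0.642, 0.766, 0.011]
wrist_force: [-0.3, -0.2, -0.3]
gripper_width: 0.0858
```

>>> {"name": "jog_arm", "arguments": {
  "moves": [
    [-0.24,-0.18,0,0,0,0.034],
    [-0.25,-0.17,0,0,0,0.034],
    [-0.26,-0.15,0,0,0,0.034],
    [-0.27,-0.14,0,0,0,0.034],
    [-0.27,-0.12,0,0,0,0.034],
    [-0.27,-0.11,0,0,0,0.034],
    [-0.15,-0.06,0,0,0,0.034],
    [0,0,0,0,0,0.01]
  ]
}}

```text
clock: 51.0
ee_pos: [0.4706, 0.0017, 0.1803]
tcp_rot: [0.011, 0.783, 0.621, 0.02]
wrist_force: [0.2, -0.3, -0.2]
gripper_width: 0.0853
```

```bash
python3 plan.py
python3 - <<'E'
from h import *
p=read_camera('wrist'); im=p['color']
r=spotter.cut_out(p,'tube_block'); print([(x['conf'],x['uv']) for x in r])
g=cv2.cvtColor(im,cv2.COLOR_RGB2GRAY)
i=im[:,:,::-1].copy()
if r:
    c=max(cv2.findContours(r[0]['pixels'].astype(np.uint8),0,1)[0],key=cv2.contourArea)
    print(rect(p,c,.04)); cv2.drawContours(i,[c],-1,(0,0,255),1)
cv2.imwrite('pics/w6.png',i)
q=read_camera('top'); cv2.imwrite('pics/t6.png',q['color'][:,:,::-1])
E
```

```text
t 51.0 pos [0.4706 0.0017 0.1803] psi -13.2 w 0.0853 F [ 0.2 -0.3 -0.2] tilt [0.0447 0.0077] q [-0.16 -0.1   2.05  0.02  1.15  0.07]
[(0.95, [303.6, 224.3])]
(array([450., -35.]), array([ 61.8, 137.7]), -12.7)
```

View pics/w6.png

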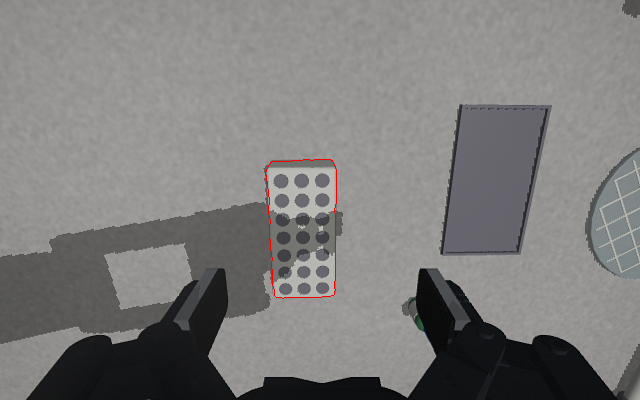

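The wrist view shows the bare tube block outlined at ~(303,228), including a strip of its far side face. That puts its centre at about (0.449,-0.038) and its x axis at about -13°.

```bash
python3 plan.py 0.449,-0.038,0.07,-13,7
```

```text
t 51.15 pos [0.4711 0.0027 0.1799] psi -13.0 w 0.0855 F [-0.3  0.6 -0.3] tilt [0.0441 0.008 ] q [-0.15 -0.1   2.04  0.02  1.15  0.07]
[[-0.07,-0.02,0.15,0.026,-0.011,0],[-0.06,-0.02,0.16,0,0,0],[-0.06,-0.02,0.16,0,0,0],[-0.06,-0.02,0.16,0,0,0],[-0.07,-0.02,0.16,0,0,0],[-0.06,-0.02,0.15,0,0,0],[-0.07,-0.01,0.16,0,0,0],[0,0,0,0,0,0]]
```

>>> {"name": "jog_arm", "arguments": {
  "moves": [
    [-0.06,-0.02,0.14,0.026,-0.011,0],
    [-0.06,-0.02,0.16,0,0,0],
    [-0.06,-0.02,0.16,0,0,0],
    [-0.06,-0.02,0.16,0,0,0],
    [-0.06,-0.02,0.16,0,0,0],
    [-0.06,-0.02,0.15,0,0,0],
    [-0.02,-0.01,0.08,0,0,0],
    [0,0,0,0,0,0]
  ]
}}

```text
clock: 52.15
ee_pos: [0.4489, -0.0305, 0.0717]
tcp_rot: [-0.001, 0.781, 0.624, 0.0]
wrist_force: [0.3, -0.4, 0.6]
gripper_width: 0.0856
```

```bash
python3 plan.py 0.449,-0.038,0.013,-13,7
```

```text
t 52.15 pos [ 0.4489 -0.0305  0.0717] psi -12.8 w 0.0856 F [ 0.3 -0.4  0.6] tilt [-0.0014  0.0022] q [-0.23  0.05  2.13  0.    0.96 -0.  ]
[[-0.01,0,0.08,-0.001,-0.001,0],[-0.01,0,0.08,0,0,0.001],[-0.01,0,0.09,0,0,0],[-0.01,0,0.08,0,0,0.001],[-0.01,0.01,0.09,0,0,0],[-0.01,0,0.08,0,0,0],[-0.01,0.01,0.09,0,0,0.001],[0,0,0,0,0,0]]
```

>>> {"name": "jog_arm", "arguments": {
  "moves": [
    [-0.01,0,0.08,0,0,0],
    [-0.01,0,0.08,0,0,0],
    [-0.01,0,0.08,0,0,0],
    [-0.01,0,0.08,0,0,0],
    [-0.01,0.01,0.08,0,0,0],
    [-0.01,0,0.08,0,0,0],
    [-0.01,0.01,0.06,0,0,0],
    [0,0,0,0,0,0]
  ]
}}

```text
clock: 53.15
ee_pos: [0.451, -0.0382, 0.015]
tcp_rot: [-0.0, 0.781, 0.624, 0.001]
wrist_force: [-0.0, -0.2, -0.6]
gripper_width: 0.0853
```

>>> {"name": "jog_arm", "arguments": {
  "moves": [
    [0,0,0,0,0,0],
    [0,0,0,0,0,0],
    [0,0,0,0,0,0],
    [0,0,0,0,0,0],
    [0,0,0,0,0,0],
    [0,0,0,0,0,0],
    [0,0,0,0,0,0],
    [0,0,0,0,0,0]
  ],
  "jaw": 1,
  "force": 60
}}

```text
clock: 54.15
ee_pos: [0.4514, -0.0383, 0.0155]
tcp_rot: [0.0, 0.781, 0.624, 0.001]
wrist_force: [0.2, -0.5, -0.8]
gripper_width: 0.0609
```

```bash
python3 plan.py 0.449,-0.038,0.06,-13,4 0.645,-0.047,0.06,-13.7,10
```

```text
t 54.15 pos [ 0.4514 -0.0383  0.0155] psi -12.7 w 0.0609 F [ 0.2 -0.5 -0.8] tilt [0.0027 0.0014] q [-0.24  0.17  2.14  0.    0.83 -0.02]
[[0,-0.01,-0.11,0.001,-0.001,0.001],[0,0,-0.11,0,0,0.001],[0,-0.01,-0.11,0,0,0],[0,0,-0.11,0,0,0.001],[0.04,0.19,0,0,0,0.001],[0.03,0.19,0,0,0,0.001],[0.04,0.19,0,0,0,0],[0.04,0.19,0,0,0,0.001]]
[[0.03,0.19,0,0,0,0.001],[0.04,0.19,0,0,0,0.001],[0.04,0.2,0,0,0,0.001],[0.03,0.19,0,0,0,0],[0.04,0.2,0,0,0,0.001],[0.03,0.19,0,0,0,0.001],[0,0,0,0,0,0],[0,0,0,0,0,0]]
```

>>> {"name": "jog_arm", "arguments": {
  "moves": [
    [0,0,-0.15,0,0,0],
    [0,0,-0.2,0,0,0],
    [0,0,-0.2,0,0,0],
    [0,0,-0.2,0,0,0],
    [0.03,0.17,0,0,0,0.001],
    [0.03,0.19,0,0,0,0.001],
    [0.04,0.19,0,0,0,0],
    [0.04,0.19,0,0,0,0.001]
  ]
}}

```text
clock: 55.15
ee_pos: [0.5244, -0.0401, 0.0963]
tcp_rot: [-0.001, 0.783, 0.623, 0.0]
wrist_force: [-0.1, -0.4, -2.9]
gripper_width: 0.0605
```

>>> {"name": "jog_arm", "arguments": {
  "moves": [
    [0.03,0.19,0,0,0,0.001],
    [0.04,0.19,0,0,0,0.001],
    [0.04,0.2,0,0,0,0.001],
    [0.03,0.19,0,0,0,0],
    [0.03,0.1,0,0,0,0.001],
    [0,0,0.1,0,0,0],
    [0,0,0.1,0,0,0],
    [0,0,0,0,0,0]
  ]
}}

```text
clock: 56.15
ee_pos: [0.6123, -0.0422, 0.0764]
tcp_rot: [-0.003, 0.784, 0.62, -0.001]
wrist_force: [0.2, -0.4, -3.5]
gripper_width: 0.0608
```

```bash
python3 plan.py 0.645,-0.047,0.045,-13.7,6
```

```text
t 56.15 pos [ 0.6123 -0.0422  0.0764] psi -13.3 w 0.0608 F [ 0.2 -0.4 -3.5] tilt [-0.0066  0.0036] q [-0.18  0.37  1.74  0.    1.04  0.05]
[[0,0.06,0.05,-0.005,-0.001,0.001],[0.01,0.05,0.05,0,0,0],[0,0.05,0.05,0,0,0.001],[0.01,0.06,0.05,0,0,0.001],[0,0.05,0.06,0,0,0],[0.01,0.06,0.05,0,0,0.001],[0,0,0,0,0,0],[0,0,0,0,0,0]]
```

>>> {"name": "jog_arm", "arguments": {
  "moves": [
    [0,0.06,0.05,-0.005,0,0.001],
    [0.01,0.05,0.05,0,0,0.001],
    [0,0.05,0.05,0,0,0.001],
    [0.01,0.06,0.05,0,0,0.001],
    [0,0.05,0.05,0,0,0],
    [0.01,0.04,0.05,0,0,0],
    [0,0,0,0,0,0],
    [0,0,0,0,0,0]
  ]
}}

```text
clock: 57.15
ee_pos: [0.6451, -0.0469, 0.0439]
tcp_rot: [-0.0, 0.787, 0.618, 0.001]
wrist_force: [-0.5, 0.0, -3.4]
gripper_width: 0.0606
```

```bash
python3 plan.py 0.645,-0.047,0.0185,-13.7,7
python3 - <<'E'
from h import *
p=read_camera('wrist'); s=read_camera('side')
cv2.imwrite('pics/j7.png',np.vstack([cv2.resize(p['color'][:,:,::-1],(480,300)),cv2.resize(s['color'][150:310,260:516,::-1],(480,300))]))
E
```

```text
t 57.15 pos [ 0.6451 -0.0469  0.0439] psi -13.7 w 0.0606 F [-0.5  0.  -3.4] tilt [0.001  0.0016] q [-0.18  0.47  1.67  0.    1.    0.06]
[[0,0,0.04,0,-0.001,0],[0,0,0.04,0,0,0],[0,0,0.03,0,0,0],[0,0,0.04,0,0,0],[0,0,0.03,0,0,0],[0,0,0.04,0,0,0],[0,0,0.03,0,0,0],[0,0,0,0,0,0]]
```

View pics/j7.png

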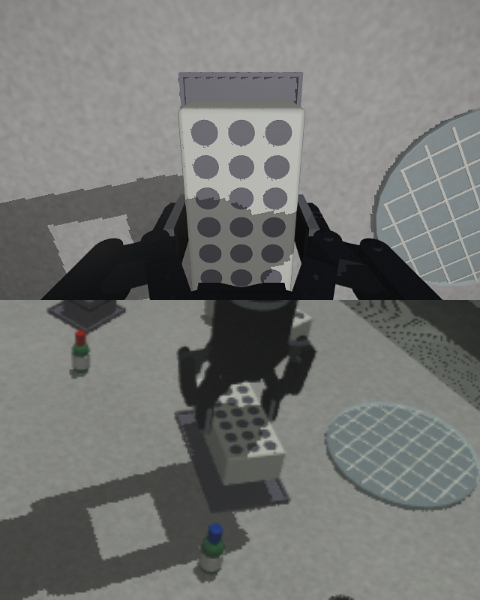

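The block hangs level and parallel to its tray. In the upper half the far block edge is at native row ~144 and the tray rim at row ~96. I'll check the offset along the length numerically.

Run:
```python
from h import *
p=read_camera('wrist')
b=ray(p,[[240,144],[405,144]],.0684); t=ray(p,[[238,96],[403,96]],.006)
print(b.round(4),t.round(4))
y=np.array([np.sin(np.radians(13.7)),np.cos(np.radians(13.7)),0])
print('block c',(b.mean(0)-66e-3*y).round(4),'tray c',(t.mean(0)-78e-3*y).round(4))
```

```text
[[0.6326 0.0231 0.0684]
 [0.6893 0.0092 0.0684]] [[0.6222 0.0409 0.006 ]
 [0.705  0.0207 0.006 ]]
block c [ 0.6453 -0.048   0.0684] tray c [ 0.6451 -0.045   0.006 ]
```

Block and tray centres agree within 3 mm, so I'm lowering it.

>>> {"name": "jog_arm", "arguments": {
  "moves": [
    [0,0,0.04,0,0,0],
    [0,0,0.04,0,0,0],
    [0.01,0,0.03,0,0,0],
    [0.01,0,0.04,0,0,0],
    [0,0,0.03,0,0,0],
    [0,0,0.04,0,0,0],
    [0,0,0.03,0,0,0],
    [0,0,0,0,0,0]
  ]
}}

```text
clock: 58.3
ee_pos: [0.6458, -0.0448, 0.0186]
tcp_rot: [-0.0, 0.786, 0.618, 0.001]
wrist_force: [-0.4, -0.5, -2.8]
gripper_width: 0.0607
```

>>> {"name": "jog_arm", "arguments": {
  "moves": [
    [0,0,0.02,0,0,0],
    [0,0,0,0,0,0],
    [0,0,0,0,0,0],
    [0,0,0,0,0,0],
    [0,0,0,0,0,0],
    [0,0,0,0,0,0],
    [0,0,0,0,0,0],
    [0,0,0,0,0,0]
  ]
}}

```text
clock: 59.3
ee_pos: [0.6463, -0.0449, 0.0186]
tcp_rot: [-0.0, 0.786, 0.618, 0.001]
wrist_force: [-0.1, 0.5, -1.6]
gripper_width: 0.0607
```

>>> {"name": "jog_arm", "arguments": {
  "moves": [
    [0,0,0.02,0,0,0],
    [0,0,0,0,0,0],
    [0,0,0,0,0,0],
    [0,0,0,0,0,0],
    [0,0,0,0,0,0],
    [0,0,0,0,0,0],
    [0,0,0,0,0,0],
    [0,0,0,0,0,0]
  ]
}}

```text
clock: 60.3
ee_pos: [0.6466, -0.0449, 0.0185]
tcp_rot: [-0.0, 0.786, 0.618, 0.001]
wrist_force: [-0.7, 0.4, -0.1]
gripper_width: 0.0606
```

>>> {"name": "jog_arm", "arguments": {
  "moves": [
    [0,0,0,0,0,0],
    [0,0,0,0,0,0],
    [0,0,0,0,0,0],
    [0,0,0,0,0,0],
    [0,0,0,0,0,0],
    [0,0,0,0,0,0],
    [0,0,-0.2,0,0,0],
    [0,0,-0.2,0,0,0]
  ],
  "jaw": -1
}}

```text
clock: 61.3
ee_pos: [0.6466, -0.045, 0.0599]
tcp_rot: [-0.0, 0.786, 0.618, 0.001]
wrist_force: [0.5, 0.6, 0.5]
gripper_width: 0.0857
```

>>> {"name": "jog_arm", "arguments": {
  "moves": [
    [0,0,-0.3,0,0,0],
    [0,0,-0.3,0,0,0],
    [0,0,-0.3,0,0,0],
    [0,-0.3,-0.1,0,0,0],
    [0,-0.3,0,0,0,0],
    [0,-0.3,0,0,0,0],
    [0,-0.3,0,0,0,0],
    [0,-0.3,0,0,0,0]
  ]
}}

```text
clock: 62.3
ee_pos: [0.5057, -0.0105, 0.1818]
tcp_rot: [0.011, 0.787, 0.617, 0.011]
wrist_force: [0.0, -0.7, -0.6]
gripper_width: 0.0851
```

>>> {"name": "jog_arm", "arguments": {
  "moves": [
    [0,-0.2,0,0,0,0],
    [0,0,0,0,0,0],
    [0,0,0,0,0,0],
    [0,0,0,0,0,0],
    [0,0,0,0,0,0],
    [0,0,0,0,0,0],
    [0,0,0,0,0,0],
    [0,0,0,0,0,0]
  ]
}}

```text
clock: 63.3
ee_pos: [0.4884, -0.0062, 0.1866]
tcp_rot: [0.014, 0.787, 0.617, 0.014]
wrist_force: [0.3, 0.8, 0.4]
gripper_width: 0.0852
```

```bash
python3 plan.py
python3 - <<'E'
from h import *
s=read_camera('side'); t=read_camera('top')
for n,f in (('tube_block',(.6455,-.045)),('dish',(.443,.321)),('tip_box',(.608,.289)),('jar',(.611,-.282)),('slide_box',(.447,-.335))):
    for c in (s,t):
        r=spotter.cut_out(c,n); e=proj(c,[*f,.043 if c is t else .023])[0]
        print(n,[(round(x['conf'],2),np.round(x['uv'])) for x in r[:2]],'exp',e.round())
a=t['color'][100:290,130:530,::-1]; b=s['color'][130:400,200:520,::-1]
cv2.imwrite('pics/j8.png',np.vstack([cv2.resize(a,(600,285),interpolation=cv2.INTER_CUBIC),cv2.copyMakeBorder(cv2.resize(b,(373,315),interpolation=cv2.INTER_CUBIC),0,0,0,227,0)]))
E
```

```text
t 63.3 pos [ 0.4884 -0.0062  0.1866] psi -13.8 w 0.0852 F [0.3 0.8 0.4] tilt [ 0.0389 -0.005 ] q [-0.16 -0.06  2.    0.    1.17  0.08]
tube_block [(0.58, array([387., 227.]))] exp [383. 225.]
tube_block [(0.9, array([347., 152.]))] exp [347. 151.]
dish [(0.53, array([441., 323.]))] exp [243. 156.]
dish [(0.96, array([176., 242.]))] exp [171. 244.]
tip_box [(0.85, array([306., 148.]))] exp [306. 149.]
tip_box [(0.58, array([192., 168.]))] exp [190. 166.]
jar [(0.86, array([438., 321.]))] exp [441. 325.]
jar [] exp [457. 168.]
slide_box [] exp [369. 400.]
slide_box [(0.63, array([481., 245.]))] exp [484. 245.]
```

View pics/j8.png

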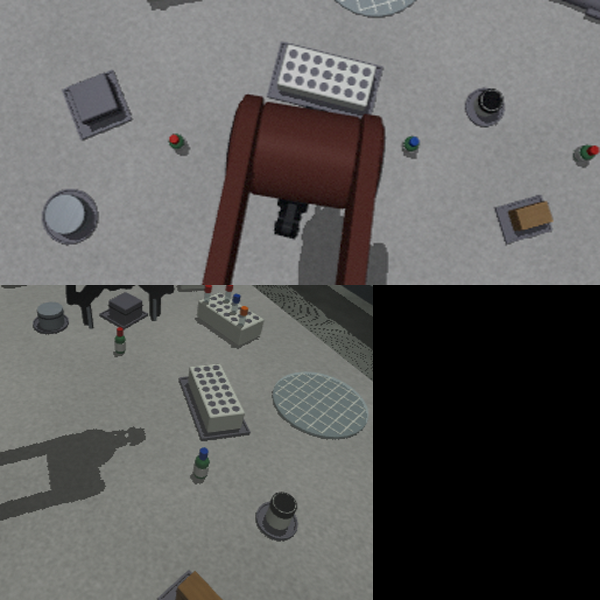

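All five pieces look upright inside their trays. One close-up of the dish, tip box, slide box and jar before handing in.

Run:
```python
from h import *
s=read_camera('side'); t=read_camera('top')
f=lambda im,x,y,w=60:cv2.resize(im['color'][y:y+w,x:x+w,::-1],(260,260),interpolation=cv2.INTER_CUBIC)
cv2.imwrite('pics/j9.png',np.vstack([np.hstack([f(t,147,214),f(t,165,137),f(t,450,214)]),np.hstack([f(s,212,130),f(s,276,122),f(s,335,340)])]))
```

```text
(no output)
```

View pics/j9.png

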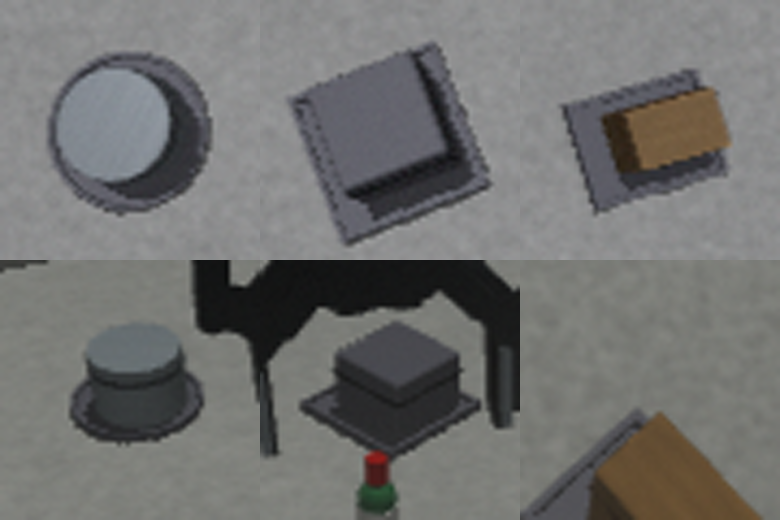

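The dish, tip box and slide box sit level inside their rims, aligned with their trays. Handing in.

```bash
python3 -c "
from plant import ctrl; print(ctrl.sign_off())"
```

```text
the job is handed in; nothing more can be done
None
```

I took the stack apart from the top down: jar, slide box, dish, tip box, then tube block. Each piece is in its own tray and the job is handed in, at about 63 s on the robot's clock. I lowered each piece until it touched the tray floor before letting go, and nothing was dropped or knocked.

**Last checks:** the final top and side pictures show all five pieces upright inside their rims, with the arm and gripper clear of them. TCP heights at release agreed within about 0.3 mm with each piece resting on the tray floor. The wrist force stayed at a few newtons in every reading.

**Checks that failed or disagreed:**
- **Missed or wrong detections:** in the last check the network missed the jar in the top picture and the slide box in the side picture, and took the jar for the dish in the side picture. I confirmed the jar, slide box and dish by eye in the pictures instead.
- **Dish position:** the dish's detected centre in the top picture was about 5 pixels (1 cm) from where I expected it. Part of that is its side wall showing, and the close-up shows it inside the rim.

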